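Nest the clean beakers and pots on their storage stands

ROBOT

A 7-joint arm with a two-finger parallel gripper is mounted at the origin on the work surface. World frame = base frame: x ahead of the robot, y to its left, z up, the work surface at z = 0. Lengths are in m, angles in rad, forces in N, time in s.
With the tool pointing down it reaches from about 0.4 to 0.875 m from the base axis. Payload 19.3 kg.
Tool frame: the origin (TCP) lies at the very end of the fingers, on their centre line; the grasp point (between the pads) lies 19 mm behind it; x points along the fingers, y is the direction in which the jaws open and shut, and the axes are right-handed (so a half turn about x gives the same grasp; the last joint's range is limited). The gripper opens to 85 mm and grips with 20 to 120 N. Pads are 22 mm wide; open, the fingers measure 114 mm over their backs; the gripper's body (76 mm by 85 mm) begins 54 mm behind the grasp point. The pads swing forward as they close: fully open they stand 13 mm farther back than shut.
Start: joints at [1.278, 0.521, -0.036, 1.599, 0.021, 1.021, -0.113], TCP at [0.138, -0.61, 0.21] pointing down, gripper open.
Joint ranges: [-2.91, 2.91], [-0.3, 2.13], [-1.5, 1.42], [0.17, 2.43], [-1.26, 4.41], [0.16, 1.93], [-2.52, 2.52]. Speed limits (rad/s): [1.89, 1.89, 2.39, 2.39, 3.01, 3.01, 3.01].

INTERFACE

Orientations are given as [roll, pitch, yaw] about the fixed x, y, z axes, in that order (R = Rz(yaw) Ry(pitch) Rx(roll)).
In Python, from workcell import bot, grab_frame, job_done gives the robot as it stands.
- The arm moves only by the shell command python3 -m pendant 'ROWS' [OPENING] [FORCE]. ROWS is JSON, a list of rows, each a list of 4 numbers: the shift along the tool's x, y, z in mm, then the turn about the tool's x in degrees. A call has 1 to 12 rows; each row shifts and turns the commanded pose from where the row before left it, along the tool's axes as they then stand; what a row does not reach is not made up. A row lasts 1/8 s, in which the tool goes at most 62.5 mm and 10.7 degrees, less where a joint would pass 70% of its speed; a pose out of reach is approached as far as the arm can. A call is refused whole if a number of a shift passes 62.5 or a number of a turn 10.7, either way. A call with a gripper value outside its range is refused whole. OPENING is the opening, from -1 (shut) to 1 (fully open), set as the call begins (- or left out, the last holds). The fingers move at their own pace and stop on an object; FORCE is the grip in N (left out, the last holds). Time passes only in rows, so rows that do not move let the fingers close. It gives the time, the measured TCP pose, the force and the opening at its end, in the units of the state.
- bot.observe(): the state, without advancing time (a new reading comes with each control period).
- grab_frame(name): name is "side" or "top" or "wrist"; returns a dict with "img" (400x640x3 uint8, red, green, blue), "fovy" (degrees; the focal length in pixels is half the picture's height over the tangent of half this angle, whatever the lens; pixels are square), "cx", "cy" (the principal point, pixels), "R" (3x3) and "t" (3): a world point X has camera coordinates R X + t. Camera axes: x right, y down, z forward; pixel columns grow to the right and rows downward; lengths in m; the calibration is good to about 2 mm. A picture is of the moment at which its call begins. There is no depth.
- job_done(): hands the job in, once; it reports no verdict.
The state is a dict: "clock": time; "qpos": joint angles; "qd": joint speeds; "joint_efforts": joint torques, N m; "position": TCP position; "tool_rot": TCP orientation; "force": force on the tool from outside, world axes, zero at the start; "moment": the same for the moment, N m; "grip_width": finger opening in m.
Only numpy, scipy, OpenCV 4.12 (cv2) and the standard library are available. Lean on these libraries where they do the work, as an engineer would, in place of code of your own. Each camera call takes 0.05 s, during which the arm holds its last target.

TASK

Put the clean labware away, keeping it upside down: nest the three round beakers on the round stand, the small one over the centre stub first, then the medium one over it, then the large one over both; nest the two square pots on the square stand in the same way, the small one first, with their sides lined up with the stand's. Every rim must end down flat on its stand; set each piece down gently without letting it fall, and leave the bottle, the jar and the culture dish where they are.

Things in the scene. Friction and masses are not known exactly. Their poses are not given: they have to be found in the camera images.
- beaker_small: small round beaker of milky blue-grey plastic, 30 mm outside diameter, 46 mm tall, standing upside down (closed flat end up) on the bench, empty, walls 2.5 mm, closed end 3 mm thick. Origin: centre of the open mouth, which is the underside as it stands; z up.
- beaker_medium: medium round beaker, same plastic, 46 mm outside and 41 mm inside diameter, 64 mm tall, standing upside down (closed flat end up) on the bench, empty, walls 2.5 mm, closed end 3 mm thick. Origin: centre of the open mouth, which is the underside as it stands; z up.
- beaker_large: large round beaker, same plastic, 62 mm outside and 57 mm inside diameter, 82 mm tall, standing upside down (closed flat end up) on the bench, empty, walls 2.5 mm, closed end 3 mm thick. Origin: centre of the open mouth, which is the underside as it stands; z up.
- pot_small: small square pot, same plastic, 34 x 34 mm outside, 50 mm tall, standing upside down (closed flat end up) on the bench, empty, walls 2.5 mm, closed end 3 mm thick. Origin: centre of the open mouth, which is the underside as it stands; z up, x and y square to its sides.
- pot_large: large square pot, same plastic, 52 x 52 mm outside and 47 x 47 mm inside, 70 mm tall, standing upside down (closed flat end up) on the bench, empty, walls 2.5 mm, closed end 3 mm thick. Origin: centre of the open mouth, which is the underside as it stands; z up, x and y square to its sides.
- stand_round: round storage stand, fixed to the bench: a dark steel disc 110 mm in diameter, 10 mm thick, with an upright bright stub in its centre, 12 mm in diameter, rising 15 mm above the disc. The smallest beaker's mouth (25 mm inside) goes over the stub. Origin: centre of the underside on the bench; z up.
- stand_square: square storage stand, fixed to the bench: a dark steel plate 100 x 100 mm, 10 mm thick, with an upright bright stub in its centre, 12 mm in diameter, rising 15 mm above the plate. The small pot's mouth (29 x 29 mm inside) goes over the stub. Origin: centre of the underside on the bench; x and y square to its sides.
- bottle: bystander: white plastic bottle with black cap and a paper band, 56 mm in diameter, 120 mm tall, loose, upright. Origin: centre of its underside.
- jar: bystander: amber glass jar with black lid, 60 mm in diameter, 75 mm tall, loose, upright. Origin: centre of its underside.
- dish: bystander: flat closed culture dish, straw-coloured, 90 mm in diameter, 16 mm high, loose. Origin: centre of its underside.
Mind the look-alikes: they are no part of the job. What is shaped like the beaker_small but green or red is not meant.

How it is judged:
At the end, for the whole second after the job is handed in: All five upside down, upright (0.08 rad), at rest, rims within 4 mm of their stand's plate. Small ones within 10 mm of their stand's centre; each next within 10 mm of the one inside it (large pot 12 mm); pots' sides within 0.25 rad of the stand's (z of beaker_small in the frame of stand_round between 0.006 and 0.014 m and horizontal distance between beaker_small and stand_round below 0.01 m and angle between each of beaker_small, beaker_medium, beaker_large, pot_small, pot_large's own z axis and vertical below 0.08 rad and linear speed of each of beaker_small, beaker_medium, beaker_large, pot_small, pot_large below 0.02 m/s and angular speed of each of beaker_small, beaker_medium, beaker_large, pot_small, pot_large below 0.2 rad/s and z of beaker_medium in the frame of stand_round between 0.006 and 0.014 m and horizontal distance between beaker_medium and beaker_small below 0.01 m and z of beaker_large in the frame of stand_round between 0.006 and 0.014 m and horizontal distance between beaker_large and beaker_medium below 0.01 m and z of pot_small in the frame of stand_square between 0.006 and 0.014 m and horizontal distance between pot_small and stand_square below 0.01 m and z of pot_large in the frame of stand_square between 0.006 and 0.014 m and horizontal distance between pot_large and pot_small below 0.012 m and (angle between the x axis of pot_small and the x axis of stand_square, either way round below 0.25 rad or angle between the x axis of pot_small and the y axis of stand_square, either way round below 0.25 rad) and (angle between the x axis of pot_large and the x axis of stand_square, either way round below 0.25 rad or angle between the x axis of pot_large and the y axis of stand_square, either way round below 0.25 rad)); the robot touches nothing.
It fails at once if the bottle, jar or dish is pushed more than 30 mm or knocked over ((distance of bottle from where it was at the start of the episode above 0.03 m or angle between bottle's own z axis and vertical above 0.4 rad) or (distance of jar from where it was at the start of the episode above 0.03 m or angle between jar's own z axis and vertical above 0.4 rad) or (distance of dish from where it was at the start of the episode above 0.03 m or angle between dish's own z axis and vertical above 0.4 rad)).
It fails at once if a beaker or pot is let fall (faster than 0.7 m/s with no finger on it, a fall of about 25 mm) ((linear speed of beaker_small above 0.7 m/s and contact force between beaker_small and the fingers below 0.02 N) or (linear speed of beaker_medium above 0.7 m/s and contact force between beaker_medium and the fingers below 0.02 N) or (linear speed of beaker_large above 0.7 m/s and contact force between beaker_large and the fingers below 0.02 N) or (linear speed of pot_small above 0.7 m/s and contact force between pot_small and the fingers below 0.02 N) or (linear speed of pot_large above 0.7 m/s and contact force between pot_large and the fingers below 0.02 N)).
It also fails if it takes over 144 s, if anything falls off the work surface, if the arm or the gripper's body presses on something with over 40 N, if the wrist force passes 120 N, or if a joint passes its speed limit or range.

## Working session

There is one attempt and no reset: what is moved stays moved. The work goes in short steps, Python scripts to look and compute and a shell command to move; the robot and the scene stay as the last step left them, time stands still between calls to the robot, and variables do not carry over. Pictures are saved under pics/ and viewed, and the job is handed in when it is done.

```bash
ls; mkdir -p pics; python3 - <<'E'
from workcell import bot, grab_frame
import cv2,numpy as np
np.set_printoptions(precision=4,suppress=True)
s=bot.observe()
for k,v in s.items(): print(k,v)
for n in ["side","top","wrist"]:
    f=grab_frame(n); cv2.imwrite(f"pics/a_{n}.png",f["img"][:,:,::-1]); print(n,f["fovy"],f["cx"],f["cy"],np.array(f["R"]).tolist(),f["t"], [k for k in f])
E
```

```text
pics
clock 0.0
qpos [ 1.2778  0.522  -0.0363  1.6     0.0212  1.0211 -0.1128]
qd [-0.0002 -0.0018  0.0016 -0.0015  0.0001  0.0024 -0.0002]
joint_efforts [  0.0005 -92.7106   1.9797 -36.9943   0.0177   0.0083  -0.0001]
position [ 0.138  -0.6092  0.209 ]
tool_rot [-1.4827  1.5697  1.8816]
force [-0.8317  0.4497 -0.1298]
moment [ 0.0145 -0.0327  0.0382]
grip_width 0.08503438973742124
side 50.36946640156608 313.0308727154367 196.68993598320648 [[-0.8923034607895254, -0.45128862398336855, -0.01153740552437209], [-0.326614136935672, 0.6630136413168788, -0.6735993742436963], [0.3116371919665592, -0.5972867730754892, -0.7390066111289307]] [0.4872 0.2072 1.0741] ['img', 'fovy', 'cx', 'cy', 'R', 't']
top 43.411637049705035 318.28637836534864 197.2910357490361 [[0.0001439703562794507, -0.999987629397813, -0.004971953728528015], [-0.9969249642611882, 0.0002460861182180991, -0.07836169392280157], [0.07836194807025236, 0.0049679465541137635, -0.996912596269939]] [0.0027 0.5498 1.2758] ['img', 'fovy', 'cx', 'cy', 'R', 't']
wrist 63.50693395857617 323.23074354271984 200.54601173484232 [[0.22135166718959173, -0.9751929978371322, -0.0014340159756485245], [-0.9278101316194731, -0.21104893502513153, 0.3076145423887122], [-0.30028619531481504, -0.06676049725839381, -0.9515099773040574]] [-0.6228 -0.0401  0.3808] ['img', 'fovy', 'cx', 'cy', 'R', 't']
```

View pics/a_top.png

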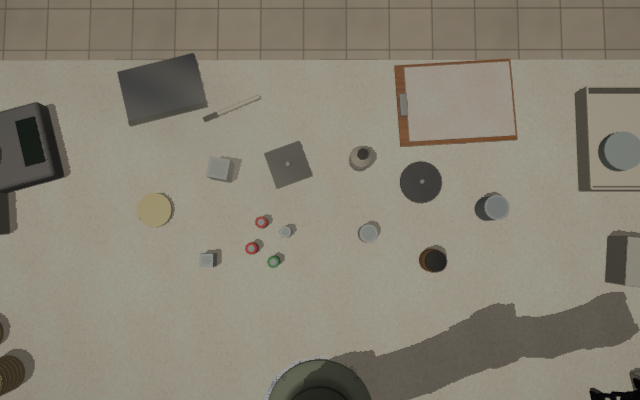

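View pics/a_side.png

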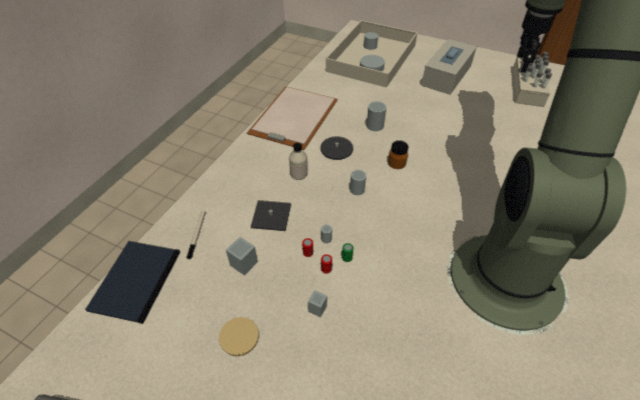

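View pics/a_wrist.png

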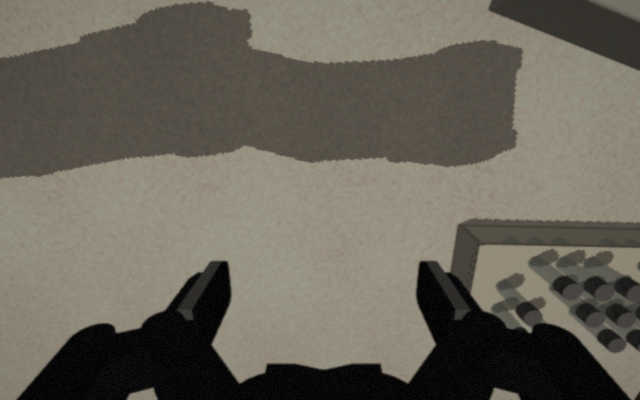

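The top view shows the small beaker at (286,231), medium (368,232) and large (493,207). The small pot is at (208,259), the large pot at (220,168), the square stand at (288,164) and the round stand at (421,182). The bottle is at (362,157), jar (433,260) and dish (155,210). The look-alikes are at (262,222), (252,248) and (274,261).

```bash
cat > h.py <<'E'
from workcell import bot, grab_frame
import cv2,numpy as np
np.set_printoptions(precision=4,suppress=True)
def ray(f,u,v):
    F=200/np.tan(np.radians(f["fovy"])/2); R=np.array(f["R"]);t=np.array(f["t"])
    d=R.T@np.array([(u-f["cx"])/F,(v-f["cy"])/F,1]); return -R.T@t,d
def onz(f,u,v,z):
    c,d=ray(f,u,v); return c+d*(z-c[2])/d[2]
def proj(f,X):
    F=200/np.tan(np.radians(f["fovy"])/2); p=np.array(f["R"])@np.array(X)+np.array(f["t"])
    return np.array([f["cx"]+F*p[0]/p[2],f["cy"]+F*p[1]/p[2]])
E
python3 - <<'E'
from h import *
im=cv2.imread("pics/a_top.png")
cv2.imwrite("pics/b1.png",cv2.resize(im[130:280,130:330],None,fx=4,fy=4,interpolation=cv2.INTER_CUBIC))
cv2.imwrite("pics/b2.png",cv2.resize(im[130:280,330:530],None,fx=4,fy=4,interpolation=cv2.INTER_CUBIC))
f=grab_frame("top")
for n,u,v,z in [("sm",286,231,.046),("med",368,232,.064),("lg",493,207,.082),("ps",208,259,.05),("pl",220,168,.07),("ssq",288,164,.01),("srd",421,182,.01),("bottle",362,157,.1),("jar",433,260,.075),("dish",155,210,.016),("r1",262,222,.046),("r2",252,248,.046),("g",274,261,.046)]:
    print(n,onz(f,u,v,z), np.hypot(*onz(f,u,v,z)[:2]))
E
```

```text
sm [0.4627 0.0839 0.046 ] 0.4702574528791467
med [ 0.46  -0.121  0.064] 0.4756850659756353
lg [ 0.5211 -0.4263  0.082 ] 0.6732764872111091
ps [0.3927 0.2787 0.05  ] 0.48151823129442095
pl [0.6195 0.2481 0.07  ] 0.6673765179671763
ssq [0.6383 0.0821 0.01  ] 0.6435223217235744
srd [ 0.5907 -0.2652  0.01  ] 0.6475309927821747
bottle [ 0.6423 -0.1044  0.1   ] 0.6506993182720172
jar [ 0.3915 -0.2785  0.075 ] 0.48050977180816934
dish [0.5173 0.426  0.016 ] 0.6701718418212117
r1 [0.4854 0.1447 0.046 ] 0.5064806192016008
r2 [0.42   0.1693 0.046 ] 0.4528530714286264
g [0.3876 0.1137 0.046 ] 0.403903908778321
```

View pics/b1.png

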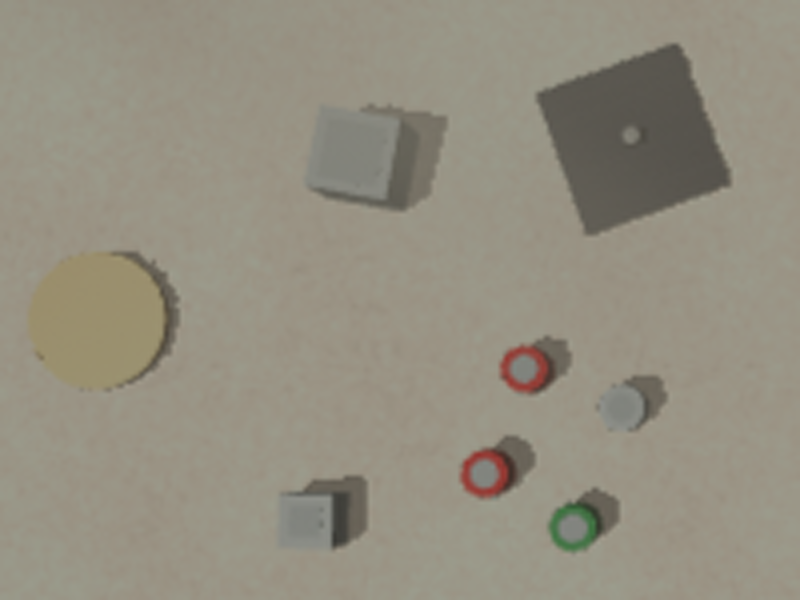

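View pics/b2.png

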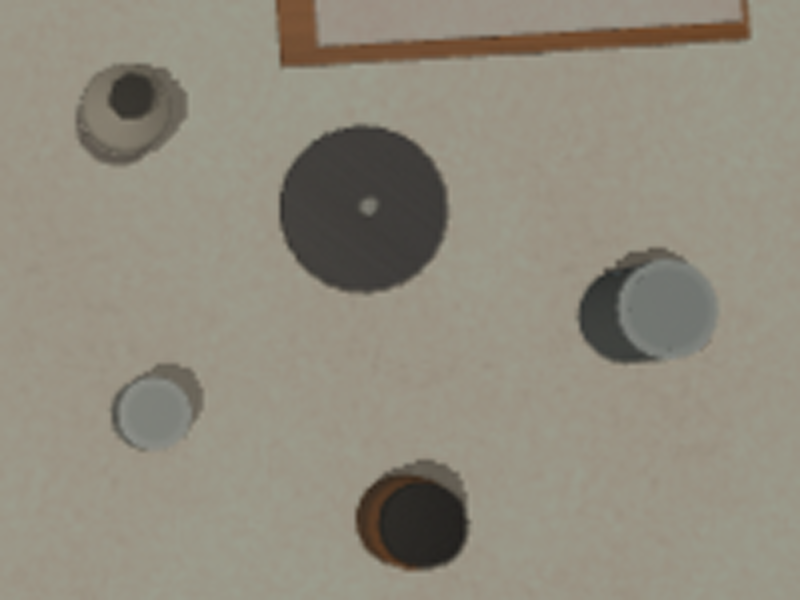

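```bash
cat >> h.py <<'E'
def seg(img,u,v,w,T,big=4,kind="plastic"):
    """mask in window, returns largest contour in full px coords (subpixel via upsample)"""
    x0,y0=int(u-w),int(v-w); c=img[max(y0,0):y0+2*w,max(x0,0):x0+2*w].astype(np.float32)
    x0=max(x0,0);y0=max(y0,0)
    c=cv2.resize(c,None,fx=big,fy=big,interpolation=cv2.INTER_CUBIC)
    return c,(x0,y0)
def up(pts,o,big=4):
    return (np.array(pts,float)+0.5)/big-0.5+np.array(o)
E
python3 - <<'E'
from h import *
im=cv2.imread("pics/a_top.png")[:,:,::-1]
for n,(u,v) in dict(sm=(286,231),med=(368,232),lg=(495,207),ps=(206,260),pl=(218,168)).items():
    print(n); print(im[v,u-16:u+18].tolist())
E
```

```text
sm
[[155, 151, 136], [155, 149, 134], [154, 150, 135], [155, 149, 134], [154, 149, 134], [155, 148, 133], [154, 150, 135], [155, 150, 135], [149, 144, 129], [128, 124, 113], [141, 142, 136], [136, 138, 132], [130, 132, 126], [129, 131, 125], [129, 131, 125], [129, 132, 125], [129, 131, 125], [129, 131, 125], [130, 133, 126], [135, 137, 131], [127, 129, 122], [82, 81, 74], [94, 90, 80], [109, 103, 92], [111, 105, 93], [130, 124, 111], [154, 148, 133], [154, 148, 133], [154, 149, 134], [154, 149, 135], [155, 149, 134], [155, 148, 133], [154, 147, 133], [155, 149, 134]]
med
[[154, 150, 135], [155, 149, 134], [155, 148, 133], [154, 148, 133], [152, 146, 131], [131, 127, 114], [87, 86, 79], [105, 105, 98], [136, 137, 130], [134, 136, 129], [128, 130, 124], [127, 129, 122], [126, 129, 122], [127, 129, 122], [127, 129, 122], [127, 129, 123], [126, 128, 122], [126, 128, 122], [126, 128, 122], [126, 129, 122], [125, 128, 122], [126, 128, 122], [126, 128, 122], [129, 132, 126], [133, 135, 128], [131, 132, 124], [107, 101, 91], [112, 106, 94], [130, 124, 111], [154, 149, 134], [154, 148, 133], 
[... 1047 characters left out ...]
58], [73, 71, 65], [97, 92, 82], [103, 98, 86], [104, 98, 87], [104, 98, 87], [118, 113, 101], [154, 149, 133], [155, 148, 133]]
pl
[[153, 148, 133], [152, 147, 132], [153, 150, 135], [152, 148, 133], [151, 145, 131], [145, 143, 131], [137, 137, 129], [135, 136, 128], [132, 132, 124], [131, 131, 123], [131, 131, 123], [131, 132, 123], [130, 131, 122], [131, 131, 123], [131, 131, 122], [130, 131, 122], [131, 132, 123], [131, 132, 122], [130, 131, 122], [131, 132, 123], [131, 132, 123], [131, 132, 122], [131, 132, 123], [134, 134, 125], [137, 137, 128], [134, 134, 125], [120, 119, 109], [101, 99, 88], [102, 99, 89], [101, 98, 88], [101, 98, 88], [104, 101, 90], [115, 111, 99], [119, 114, 102]]
```

```bash
cat > m.py <<'E'
from h import *
def topmask(img,u,v,w,rth=111,dth=13.5):
    c,o=seg(img,u,v,w,0); R,G,B=[c[...,i] for i in range(3)]
    m=((R-B<dth)&(R>rth)).astype(np.uint8)
    cs,_=cv2.findContours(m,cv2.RETR_EXTERNAL,cv2.CHAIN_APPROX_NONE)
    k=max(cs,key=cv2.contourArea)
    return up(k[:,0],o),cv2.contourArea(k)/16
def darkmask(img,u,v,w,th=100):
    c,o=seg(img,u,v,w,0); m=(c.max(2)<th).astype(np.uint8)
    cs,_=cv2.findContours(m,cv2.RETR_EXTERNAL,cv2.CHAIN_APPROX_NONE)
    k=max(cs,key=cv2.contourArea); return up(k[:,0],o),cv2.contourArea(k)/16
def worldpts(f,px,z): return np.array([onz(f,u,v,z)[:2] for u,v in px])
def circ(P):
    (x,y),r=cv2.minEnclosingCircle(P.astype(np.float32)*1000)
    A=np.c_[2*P,np.ones(len(P))]; b=(P**2).sum(1); s=np.linalg.lstsq(A,b,rcond=None)[0]
    return s[:2],np.sqrt(s[2]+s[:2]@s[:2]), (x/1000,y/1000,r/1000)
def sq(P):
    (c,s,a)=cv2.minAreaRect((P*1000).astype(np.float32)); return np.array(c)/1000,np.array(s),a
E
python3 - <<'E'
from m import *
f=grab_frame("top"); im=f["img"]
for n,u,v,z,t,w in [("sm",286,231,.046,111,9),("med",368,232,.064,111,15),("lg",495,207,.082,98,22)]:
    k,a=topmask(im,u,v,w,t); P=worldpts(f,k,z); print(n,a,circ(P))
for n,u,v,z,t,w in [("ps",206,260,.05,111,15),("pl",218,168,.07,116,22)]:
    k,a=topmask(im,u,v,w,t,12); P=worldpts(f,k,z); print(n,a,sq(P),P.mean(0))
k,a=darkmask(im,421,182,32,100);print("srd",circ(worldpts(f,k,.01)))
k,a=darkmask(im,288,164,32,100);print("ssq",sq(worldpts(f,k,.01)))
k,a=darkmask(im,433,262,14,60);print("jar",circ(worldpts(f,k,.075)))
E
```

```text
sm 102.09375 (array([0.4614, 0.0869]), np.float64(0.014378152262266417), (0.461516357421875, 0.0863795394897461, 0.015490524291992188))
med 263.65625 (array([ 0.4579, -0.1217]), np.float64(0.022757554945103443), (0.45783554077148436, -0.12111471557617187, 0.023988069534301756))
lg 488.96875 (array([ 0.5216, -0.4353]), np.float64(0.03075284880327083), (0.5213796997070312, -0.43337115478515625, 0.032812660217285156))
ps 174.53125 (array([0.3911, 0.2845]), array([36.0679, 34.0904]), 0.025143204256892204) [0.3918 0.2848]
pl 410.71875 (array([0.6204, 0.2538]), array([52.122 , 52.9873]), 79.54808044433594) [0.6204 0.2539]
srd (array([ 0.5914, -0.2637]), np.float64(0.054230986493510165), (0.5912594604492187, -0.2638427734375, 0.05515219497680664))
ssq (array([0.6381, 0.0819]), array([99.8018, 99.4115]), 20.252885818481445)
jar (array([ 0.3902, -0.2836]), np.float64(0.026108587930744755), (0.39057568359375, -0.28398593139648437, 0.02726371765136719))
```

```bash
cat >> m.py <<'E'
from scipy.spatial.transform import Rotation as Ro
def plan(target,jaw=None):
    """target xyz; jaw = world angle (deg) of jaw axis. prints the turn then the shift in tool axes AFTER the turn"""
    s=bot.observe(); R=Ro.from_euler('xyz',s["tool_rot"]).as_matrix()
    p=np.array(s["position"]); cur=np.degrees(np.arctan2(R[1,1],R[0,1]))
    turn=0
    if jaw is not None:
        d=(jaw-cur+90)%180-90; turn=-d   # tool x points down
    R2=R@Ro.from_euler('x',turn,degrees=True).as_matrix()
    e=R.T@(np.array(target)-p)*1000; e2=R2.T@(np.array(target)-p)*1000
    print("t",round(s["clock"],2),"pos",p,"jaw",round(cur,2),"w",round(s["grip_width"],4),"q7",s["qpos"][-1],"F",np.array(s["force"]))
    print("tool x dev from down",R[:,0]); print("turn",round(turn,1),"shift before turn",e.round(1),"after",e2.round(1))
E
python3 - <<'E'
from m import *
plan((0.52,-0.35,0.21)); plan((0.4614-.03,.0869,0.2),25)
f=grab_frame("wrist"); s=bot.observe(); R=Ro.from_euler('xyz',s["tool_rot"]).as_matrix()
Rc=np.array(f["R"]); C=-Rc.T@np.array(f["t"])
print("cam in tool",R.T@(C-np.array(s["position"])),"view dir in tool",R.T@Rc[2], "cam x in tool",R.T@Rc[0])
E
```

```text
t 0.25 pos [ 0.138  -0.6094  0.2094] jaw -77.24 w 0.0857 q7 -0.11277752296221531 F [1.0682 0.2927 0.6483]
tool x dev from down [-0.0001  0.0005 -1.    ]
turn 0 shift before turn [  -0.6 -168.6 -429.8] after [  -0.6 -168.6 -429.8]
t 0.25 pos [ 0.138  -0.6094  0.2094] jaw -77.24 w 0.0857 q7 -0.11277752296221531 F [1.0682 0.2927 0.6483]
tool x dev from down [-0.0001  0.0005 -1.    ]
turn 77.8 shift before turn [   9.7 -614.3 -439.9] after [   9.7 -560.1  507.1]
cam in tool [-0.1646 -0.0016 -0.0793] view dir in tool [ 0.9515 -0.0003  0.3075] cam x in tool [ 0.0005  1.     -0.0005]
```

```bash
python3 -m pendant '[[0,-21,-54,0],[0,-21,-54,0],[0,-21,-54,0],[0,-21,-54,0],[0,-21,-54,0],[0,-21,-54,0],[0,-21,-54,0],[0,-21,-54,0],[0,0,0,0]]' 0.4 30
python3 - <<'E'
from m import *
plan((0.5,-.1,0.2)); plan((0.4614,.0869,0.18),25)
E
```

```text
clock: 1.42
position: [0.526, -0.3461, 0.2091]
tool_rot: [-2.32, 1.569, 1.051]
force: [-1.0, -1.0, -0.7]
grip_width: 0.0595
t 1.43 pos [ 0.526  -0.3461  0.2091] jaw -76.87 w 0.0595 q7 -0.9108784462500019 F [-1.0001 -1.0273 -0.7432]
tool x dev from down [ 0.0011  0.0019 -1.    ]
turn 0 shift before turn [   9.6 -245.5  -30.6] after [   9.6 -245.5  -30.6]
t 1.43 pos [ 0.526  -0.3461  0.2091] jaw -76.87 w 0.0595 q7 -0.9108784462500019 F [-1.0001 -1.0273 -0.7432]
tool x dev from down [ 0.0011  0.0019 -1.    ]
turn 78.1 shift before turn [  29.9 -436.3  -35.4] after [  29.9 -124.4  419.7]
```

```bash
python3 -m pendant '[[4,-54,-4,0],[4,-54,-4,0],[4,-54,-4,0],[4,-54,-4,0],[4,-54,-4,0],[4,-54,-4,0],[4,-54,-4,0],[2,-58,-7,0],[0,0,0,5]]'
python3 - <<'E'
from m import *
plan((0.4614,.0869,0.18),25); print(bot.observe()["qpos"])
E
```

```text
clock: 2.55
position: [0.4594, 0.0862, 0.1797]
tool_rot: [-1.826, 1.57, 1.455]
force: [-0.2, -1.0, -0.7]
grip_width: 0.0597
t 2.55 pos [0.4594 0.0862 0.1797] jaw -82.02 w 0.0597 q7 -1.8500107833011392 F [-0.2016 -1.0229 -0.7295]
tool x dev from down [ 0.0001  0.0011 -1.    ]
turn 73.0 shift before turn [-0.3 -0.4 -2. ] after [-0.3 -2.1 -0.2]
[-0.1116  0.3217 -0.2461  2.0239  0.1054  0.8073 -1.85  ]
```

```bash
python3 -m pendant '[[0,0,0,-10.7],[0,0,0,-10.7],[0,0,0,-10.7],[0,0,0,-10.7],[0,0,0,-10.7],[0,0,0,-10.7],[0,0,0,-10.7],[0,0,0,-10.7],[0,0,0,-10.7],[0,0,0,-10.7],[0,0,0,0]]'
python3 - <<'E'
from m import *
plan((0.4614,.0869,0.18),25); print(bot.observe()["qpos"])
f=grab_frame("wrist"); cv2.imwrite("pics/c_w.png",f["img"][:,:,::-1]); print(proj(f,(.4614,.0869,.046)),proj(f,bot.observe()["position"]))
E
```

```text
clock: 3.92
position: [0.4601, 0.082, 0.1796]
tool_rot: [-1.726, 1.571, -2.867]
force: [0.1, -0.1, 0.2]
grip_width: 0.0601
t 3.92 pos [0.4601 0.082  0.1796] jaw 24.65 w 0.0601 q7 -0.16753723727595607 F [ 0.111  -0.13    0.2396]
tool x dev from down [-0.0001 -0.     -1.    ]
turn -0.3 shift before turn [-0.5  3.2 -3.9] after [-0.5  3.2 -3.9]
[ 0.2184  0.3723 -0.6518  2.0086  0.2969  0.8543 -0.1675]
[325.7281 180.5778] [322.1124 246.5717]
```

View pics/c_w.png

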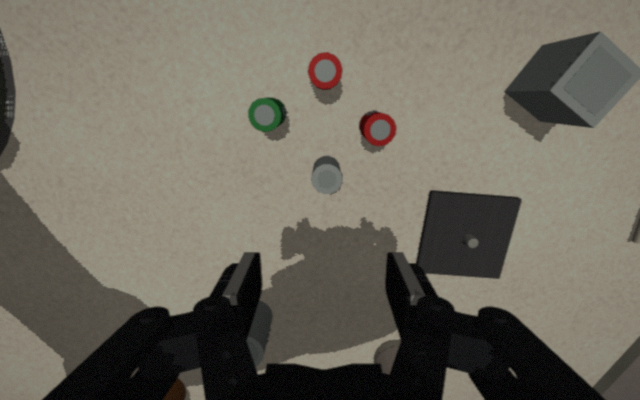

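The wrist view shows the small beaker's top at about (327,179), against a prediction of (325.7,180.6). The look-alikes stand above it in the image and are clear of both fingers. I'll refine the measurement.

```bash
python3 - <<'E'
from m import *
f=grab_frame("wrist"); im=f["img"]
print(im[179,308:346].tolist())
for t in (100,110,120): 
    k,a=topmask(im,327,178,22,t); print(a,circ(worldpts(f,k,.046)))
k,a=darkmask(im,470,234,60,90); print("ssq",sq(worldpts(f,k,.01)))
plan((0.4614,.0869,0.015))
E
```

```text
[[153, 148, 132], [152, 149, 132], [142, 138, 123], [126, 125, 115], [116, 119, 112], [112, 115, 109], [113, 118, 113], [115, 118, 113], [115, 118, 112], [107, 111, 106], [105, 109, 103], [105, 110, 105], [105, 108, 104], [103, 106, 101], [106, 110, 105], [104, 109, 103], [101, 105, 101], [104, 108, 103], [103, 107, 102], [103, 108, 103], [104, 108, 104], [104, 107, 102], [105, 109, 102], [105, 110, 105], [100, 106, 100], [103, 107, 101], [104, 106, 102], [105, 110, 104], [111, 114, 108], [114, 118, 112], [113, 116, 111], [114, 117, 111], [116, 119, 113], [114, 116, 110], [127, 124, 112], [146, 140, 125], [152, 146, 130], [152, 146, 129]]
709.21875 (array([0.4614, 0.0886]), np.float64(0.014586849305277013), (0.46087481689453125, 0.08882382202148438, 0.01566422939300537))
661.5 (array([0.4613, 0.0882]), np.float64(0.014065994042892912), (0.46120849609375, 0.08890646362304687, 0.015201657295227052))
8.125 (array([0.4612, 0.088 ]), np.float64(0.013646132556013794), (0.46048486328125, 0.0773710174560547, 0.009357645034790038))
ssq (array([0.6379, 0.0711]), array([108.7092, 130.2227]), 20.058685302734375)
t 4.03 pos [0.4601 0.0822 0.1796] jaw 24.46 w 0.0597 q7 -0.1710011685491445 F [-0.2439 -0.0066  0.2224]
tool x dev from down [-0.     -0.0001 -1.    ]
turn 0 shift before turn [164.6   3.1  -3.7] after [164.6   3.1  -3.7]
```

```bash
python3 -m pendant '[[10,4,-5,0],[40,0,0,0],[40,0,0,0],[40,0,0,0],[25,0,0,0],[10,0,0,0],[0,0,0,0]]'
python3 - <<'E'
from m import *
plan((0.4614,.0885,0.015))
E
python3 -m pendant '[[0,0,0,0],[0,0,0,0],[0,0,0,0],[0,0,0,0],[0,0,0,0],[0,0,0,0]]' -1 40
```

```text
clock: 4.9
position: [0.4614, 0.0893, 0.0144]
tool_rot: [-1.912, 1.57, -3.05]
force: [0.0, 0.5, -0.1]
grip_width: 0.0594
t 4.9 pos [0.4614 0.0893 0.0144] jaw 24.76 w 0.0594 q7 -0.434971627759217 F [ 0.0224  0.4775 -0.0889]
tool x dev from down [-0.0007 -0.0001 -1.    ]
turn 0 shift before turn [-0.6 -0.3  0.8] after [-0.6 -0.3  0.8]
clock: 5.65
position: [0.4622, 0.0888, 0.0155]
tool_rot: [1.184, 1.569, 0.045]
force: [-1.5, -1.2, 8.5]
grip_width: 0.0276
```

```bash
python3 -m pendant '[[-5,0,0,0],[-30,0,0,0],[-50,0,0,0],[-50,0,0,0],[-30,0,0,0],[0,0,0,0]]'
python3 - <<'E'
from m import *
plan((.5914,-.2637,0.18))
for n in("wrist","side"):
    f=grab_frame(n); cv2.imwrite(f"pics/d_{n}.png",f["img"][:,:,::-1])
E
```

```text
clock: 6.4
position: [0.4627, 0.0889, 0.182]
tool_rot: [1.182, 1.567, 0.043]
force: [0.1, -0.9, -0.4]
grip_width: 0.0283
t 6.4 pos [0.4627 0.0889 0.182 ] jaw 24.72 w 0.0283 q7 -0.18807758249477718 F [ 0.1083 -0.8693 -0.415 ]
tool x dev from down [ 0.0042  0.0002 -1.    ]
turn 0 shift before turn [  2.4 -30.6 374.1] after [  2.4 -30.6 374.1]
```

View pics/d_wrist.png

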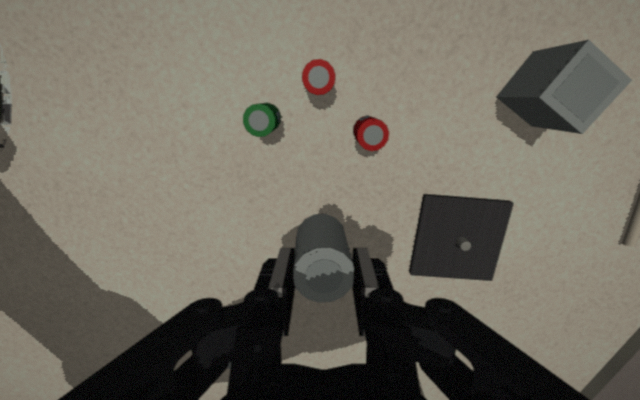

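View pics/d_side.png

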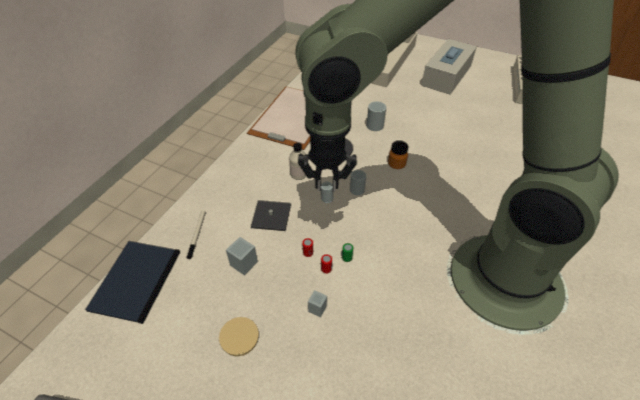

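```bash
python3 - <<'E'
from m import *
f=grab_frame("wrist")
im=cv2.imread("pics/d_wrist.png")
cv2.imwrite("pics/d2.png",cv2.resize(im[190:320,240:400],None,fx=4,fy=4))
for p in [(295,276),(356,276),(325,302),(325,249),(325,276)]: print(onz(f,*p,.2125), proj(f,(.4627,.0889,.2125)))
E
```

```text
[0.4498 0.0844 0.2125] [324.4155 278.4574]
[0.4755 0.0962 0.2125] [324.4155 278.4574]
[0.4683 0.0774 0.2125] [324.4155 278.4574]
[0.4566 0.1028 0.2125] [324.4155 278.4574]
[0.4624 0.0902 0.2125] [324.4155 278.4574]
```

View pics/d2.png

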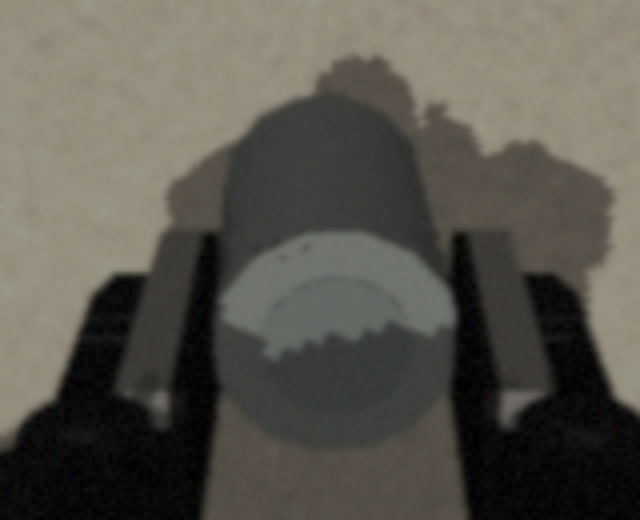

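```bash
python3 -m pendant '[[0,-2,26,0],[0,-5,53,0],[0,-5,53,0],[0,-5,53,0],[0,-5,53,0],[0,-5,53,0],[0,-4,53,0],[0,0,20,0],[0,0,10,0],[0,0,0,0]]'
python3 - <<'E'
from m import *
f=grab_frame("wrist"); cv2.imwrite("pics/e.png",f["img"][:,:,::-1])
plan((.5914,-.2637,0.18)); print(proj(f,(.5914,-.2637,.025)))
k,a=darkmask(f["img"],*proj(f,(.5914,-.2637,.01)),75,90);print(a,circ(worldpts(f,k,.01)))
E
```

```text
clock: 7.8
position: [0.5899, -0.2631, 0.1788]
tool_rot: [-2.651, 1.57, 2.494]
force: [-0.5, 1.5, 0.2]
grip_width: 0.0284
t 7.85 pos [ 0.5899 -0.2625  0.1791] jaw 24.82 w 0.028 q7 0.4742972535961945 F [-1.1664  0.2844 -0.5184]
tool x dev from down [-0.0008  0.0007 -1.    ]
turn 0 shift before turn [-0.9  0.8  1.7] after [-0.9  0.8  1.7]
[323.4935 180.5639]
9407.34375 (array([ 0.5955, -0.2802]), np.float64(0.06306978048070912), (0.5901810302734375, -0.28640130615234377, 0.07858870697021485))
```

View pics/e.png

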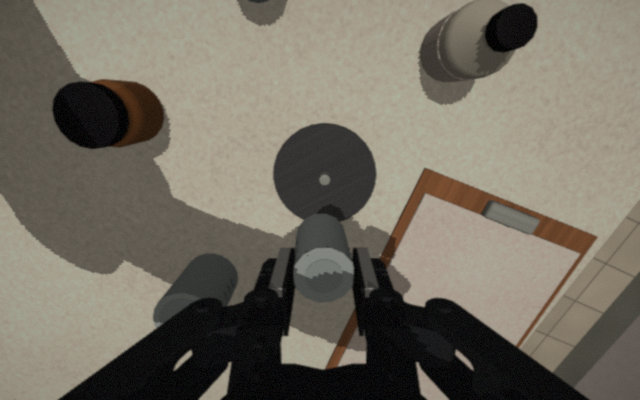

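The stub shows at (325,180), predicted (323.5,180.6), so the stand position is confirmed.

```bash
python3 -m pendant '[[20,1.5,1.5,0],[40,0,0,0],[40,0,0,0],[25,0,0,0],[14,0,0,0],[8,0,0,0],[0,0,0,0]]'
python3 - <<'E'
from m import *
plan((.592,-.2634,0.0255))
E
```

```text
clock: 8.72
position: [0.5922, -0.2642, 0.0327]
tool_rot: [1.923, 1.571, 0.784]
force: [-0.8, 0.3, 0.7]
grip_width: 0.0281
t 8.72 pos [ 0.5922 -0.2642  0.0327] jaw 24.77 w 0.0281 q7 0.38920036678536407 F [-0.8182  0.3233  0.6845]
tool x dev from down [ 0.0001  0.0001 -1.    ]
turn 0 shift before turn [ 7.2  0.2 -0.8] after [ 7.2  0.2 -0.8]
```

```bash
python3 -m pendant '[[3,0,0,0],[2,0,0,0],[1,0,0,0],[0.5,0,0,0],[0,0,0,0]]'; python3 -m pendant '[[0.7,0,0,0],[0,0,0,0]]'
```

```text
clock: 9.35
position: [0.5921, -0.2644, 0.0261]
tool_rot: [-1.0, 1.571, -2.138]
force: [1.1, -0.0, -0.3]
grip_width: 0.0278
clock: 9.6
position: [0.5923, -0.2646, 0.0257]
tool_rot: [0.383, 1.57, -0.756]
force: [-0.9, -1.0, 4.1]
grip_width: 0.0282
```

```bash
python3 -m pendant '[[0,0,0,0],[0,0,0,0],[0,0,0,0]]' 0.2; python3 -m pendant '[[-20,0,0,0],[-45,0,0,0],[-50,0,0,0],[-50,0,0,0],[0,0,0,0]]' 0.6
python3 - <<'E'
from m import *
plan((.4579,-.1217,0.18),None); f=grab_frame("wrist"); cv2.imwrite("pics/g.png",f["img"][:,:,::-1])
for t in (90,100):
  k,a=topmask(f["img"],*proj(f,(.592,-.2636,.056)),24,t); print(a,circ(worldpts(f,k,.056)))
E
```

```text
clock: 9.98
position: [0.5921, -0.2644, 0.0253]
tool_rot: [-2.92, 1.571, 2.224]
force: [0.2, 0.5, 0.2]
grip_width: 0.0512
clock: 10.6
position: [0.594, -0.2648, 0.1958]
tool_rot: [0.748, 1.564, -0.39]
force: [0.1, -0.6, -1.2]
grip_width: 0.0683
t 10.6 pos [ 0.594  -0.2648  0.1958] jaw 24.76 w 0.0683 q7 0.4809656626561994 F [ 0.1307 -0.6199 -1.1534]
tool x dev from down [ 0.0066 -0.0027 -1.    ]
turn 0 shift before turn [  14.5  -63.7 -187. ] after [  14.5  -63.7 -187. ]
688.65625 (array([ 0.5913, -0.2647]), np.float64(0.01461119242536014), (0.5912142333984375, -0.264612548828125, 0.014939027786254883))
662.15625 (array([ 0.5913, -0.2647]), np.float64(0.014325555890958562), (0.5911948852539063, -0.26457135009765625, 0.014674403190612794))
```

View pics/g.png

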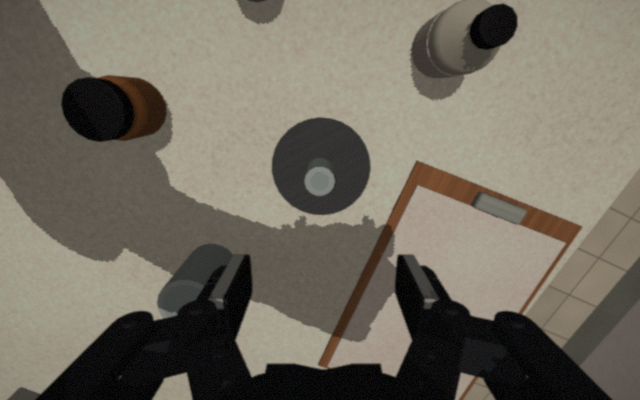

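The small beaker stands upright on the stand at (319,181), with its centre measured at (0.5913,-0.2647). Next is the medium one.

```bash
python3 -m pendant '[[-4,-10,-30,0],[0,-18,-52,0],[0,-18,-53,0],[0,-18,-52,0],[0,0,0,0],[0,0,0,0]]' 0.6
python3 - <<'E'
from m import *
f=grab_frame("wrist"); cv2.imwrite("pics/h.png",f["img"][:,:,::-1]); print(proj(f,(.4579,-.1217,.064)))
for t in (90,100):
  k,a=topmask(f["img"],*proj(f,(.4579,-.1217,.064)),40,t); c=circ(worldpts(f,k,.064)); print(a,c)
plan((*c[0],.034))
E
```

```text
clock: 11.4
position: [0.4558, -0.1217, 0.1945]
tool_rot: [-0.074, 1.571, -1.213]
force: [0.3, -0.6, 0.1]
grip_width: 0.0685
[324.3401 186.1976]
1741.34375 (array([ 0.4575, -0.1191]), np.float64(0.02272348771317027), (0.45704611206054685, -0.11828243255615234, 0.02400182342529297))
1719.0 (array([ 0.4576, -0.1194]), np.float64(0.022514696434324574), (0.4575487976074219, -0.11878227233886719, 0.023435012817382812))
t 11.45 pos [ 0.4561 -0.1219  0.1943] jaw 24.73 w 0.0682 q7 0.3004864544220085 F [ 1.0648 -0.7013  0.0154]
tool x dev from down [ 0.      0.0001 -1.    ]
turn 0 shift before turn [160.3   2.5  -1.6] after [160.3   2.5  -1.6]
```

View pics/h.png

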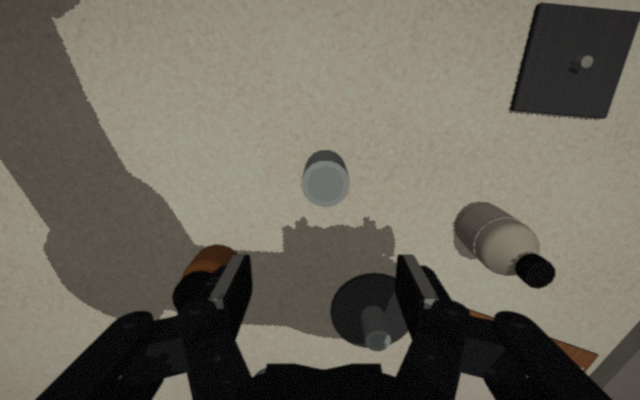

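```bash
python3 -m pendant '[[20,2.5,-1.5,0],[40,0,0,0],[40,0,0,0],[35,0,0,0],[17,0,0,0],[8,0,0,0],[0,0,0,0]]'
python3 - <<'E'
from m import *
plan((.4576,-.1196,.034))
E
python3 -m pendant '[[0,0,0,0],[0,0,0,0],[0,0,0,0],[0,0,0,0],[0,0,0,0]]' -1 40; python3 -m pendant '[[-5,0,0,0],[-30,0,0,0],[-50,0,0,0],[-50,0,0,0],[-30,0,0,0],[0,0,0,0]]'
python3 - <<'E'
from m import *
plan((.5913,-.2646,.2))
f=grab_frame("wrist"); cv2.imwrite("pics/i.png",f["img"][:,:,::-1])
E
```

```text
clock: 12.32
position: [0.4577, -0.1191, 0.0347]
tool_rot: [0.954, 1.571, -0.184]
force: [0.0, -0.2, -0.6]
grip_width: 0.0683
t 12.32 pos [ 0.4577 -0.1191  0.0347] jaw 24.76 w 0.0683 q7 0.06250074856651078 F [ 0.0452 -0.1729 -0.6028]
tool x dev from down [ 0.0003 -0.0001 -1.    ]
turn 0 shift before turn [ 0.7 -0.3  0.4] after [ 0.7 -0.3  0.4]
clock: 12.95
position: [0.4579, -0.1194, 0.0355]
tool_rot: [0.63, 1.569, -0.509]
force: [-2.4, 0.4, 10.6]
grip_width: 0.0434
clock: 13.7
position: [0.4583, -0.1194, 0.2018]
tool_rot: [0.739, 1.567, -0.401]
force: [-0.3, -0.1, -0.2]
grip_width: 0.0435
t 13.7 pos [ 0.4583 -0.1194  0.2018] jaw 24.74 w 0.0435 q7 0.2935274704877552 F [-0.2837 -0.1062 -0.2409]
tool x dev from down [ 0.0039 -0.0017 -1.    ]
turn 0 shift before turn [  2.6  60.  187.6] after [  2.6  60.  187.6]
```

View pics/i.png

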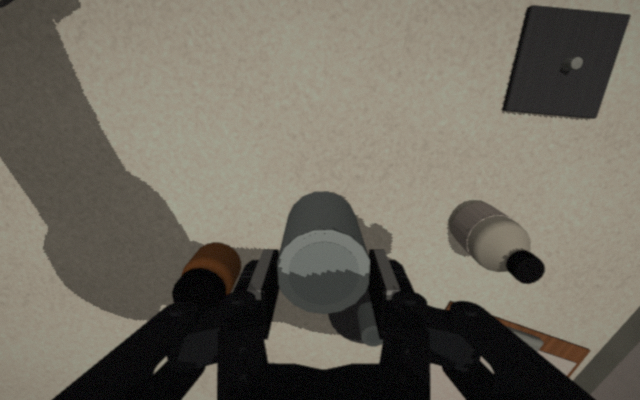

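```bash
python3 -m pendant '[[0,8,28,0],[0,17,53,0],[0,17,53,0],[0,17,53,0],[0,0,0,0],[0,0,0,0]]'
python3 - <<'E'
from m import *
plan((.5913,-.2646,.066))
f=grab_frame("wrist"); cv2.imwrite("pics/j.png",f["img"][:,:,::-1]); p=np.array(bot.observe()["position"]); z=p[2]-.0355
print([onz(f,*q,z+.064)[:2]-p[:2] for q in [(278,271),(370,271),(324,232),(324,311)]]); print(proj(f,(.5913,-.2646,.056)))
E
```

```text
clock: 14.5
position: [0.5886, -0.2633, 0.1982]
tool_rot: [-2.61, 1.569, 2.535]
force: [0.1, 0.5, 0.0]
grip_width: 0.0433
t 14.5 pos [ 0.5886 -0.2633  0.1982] jaw 24.8 w 0.0433 q7 0.4767569489226069 F [0.1183 0.4936 0.0215]
tool x dev from down [-0.0017  0.0012 -1.    ]
turn 0 shift before turn [132.2   2.    2.6] after [132.2   2.    2.6]
[array([-0.0195, -0.0076]), array([0.0202, 0.0107]), array([-0.0081,  0.0198]), array([ 0.0098, -0.0188])]
[324.373  184.7824]
```

View pics/j.png

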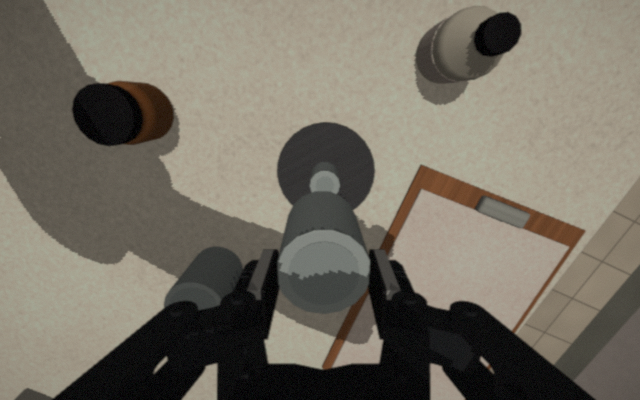

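```bash
python3 -m pendant '[[20,2,3,0],[35,0,0,0],[35,0,0,0],[13,0,0,0],[0,0,0,0]]'
python3 - <<'E'
from m import *
plan((.5913,-.2648,.0455))
E
```

```text
clock: 15.18
position: [0.592, -0.2656, 0.0959]
tool_rot: [-2.528, 1.57, 2.617]
force: [-0.2, -0.2, 0.0]
grip_width: 0.0435
t 15.18 pos [ 0.592  -0.2656  0.0959] jaw 24.79 w 0.0435 q7 0.41996790439954756 F [-0.204  -0.2164  0.0296]
tool x dev from down [-0.001   0.0006 -1.    ]
turn 0 shift before turn [50.4 -0.3 -1. ] after [50.4 -0.3 -1. ]
```

```bash
python3 -m pendant '[[8,0,-1,0],[10,0,0,0],[10,0,0,0],[10,0,0,0],[6,0,0,0],[3,0,0,0],[0,0,0,0]]'; python3 -m pendant '[[1.5,0,0,0],[1,0,0,0],[0.5,0,0,0],[0,0,0,0]]'
```

```text
clock: 16.05
position: [0.5919, -0.2651, 0.0493]
tool_rot: [2.983, 1.571, 1.845]
force: [0.1, 0.1, 0.3]
grip_width: 0.0434
clock: 16.55
position: [0.5919, -0.265, 0.0464]
tool_rot: [2.917, 1.571, 1.779]
force: [0.8, -0.4, 0.4]
grip_width: 0.0438
```

```bash
python3 -m pendant '[[0.6,0,0,0],[0,0,0,0]]';python3 -m pendant '[[0.5,0,0,0],[0,0,0,0]]'
```

```text
clock: 16.8
position: [0.592, -0.2651, 0.0459]
tool_rot: [0.596, 1.571, -0.542]
force: [-0.6, -0.9, 0.2]
grip_width: 0.0436
clock: 17.05
position: [0.5921, -0.2653, 0.0458]
tool_rot: [0.264, 1.57, -0.875]
force: [-1.9, -0.0, 6.6]
grip_width: 0.0437
```

```bash
python3 -m pendant '[[0,0,0,0],[0,0,0,0],[0,0,0,0]]' 0.6; python3 -m pendant '[[-20,0,0,0],[-45,0,0,0],[-50,0,0,0],[-45,0,0,0],[0,0,0,0]]' 1
python3 - <<'E'
from m import *
plan((.5216,-.4353,0.21),None); f=grab_frame("wrist"); cv2.imwrite("pics/k.png",f["img"][:,:,::-1])
k,a=topmask(f["img"],*proj(f,(.592,-.265,.074)),40,95); print(a,circ(worldpts(f,k,.074)),proj(f,(.5216,-.4353,.082)))
E
```

```text
clock: 17.42
position: [0.5919, -0.265, 0.0452]
tool_rot: [-2.802, 1.571, 2.342]
force: [-0.3, -0.5, 0.4]
grip_width: 0.0679
clock: 18.05
position: [0.5935, -0.2654, 0.2103]
tool_rot: [0.753, 1.564, -0.386]
force: [-0.9, 0.6, -1.3]
grip_width: 0.0849
t 18.05 pos [ 0.5935 -0.2654  0.2103] jaw 24.76 w 0.0849 q7 0.48098465493160564 F [-0.8892  0.6102 -1.2737]
tool x dev from down [ 0.006  -0.0024 -1.    ]
turn 0 shift before turn [   0.3 -136.5  124.2] after [   0.3 -136.5  124.2]
1651.3125 (array([ 0.5916, -0.2653]), np.float64(0.02240156450191602), (0.59157470703125, -0.26534390258789065, 0.02277631378173828)) [192.6692 298.8328]
```

View pics/k.png

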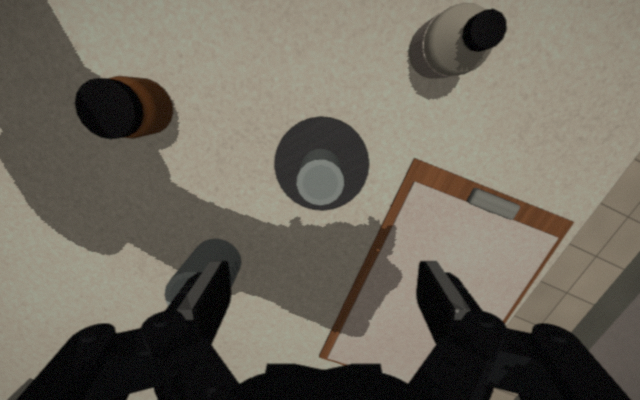

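The medium beaker is nested at (320,182), with its centre at (0.5916,-0.2653). Next is the large one.

```bash
python3 -m pendant '[[-4,-22,20,0],[0,-39,36,0],[0,-39,36,0],[0,-39,35,0],[0,0,0,0],[0,0,0,0]]' 1
python3 - <<'E'
from m import *
f=grab_frame("wrist"); cv2.imwrite("pics/l.png",f["img"][:,:,::-1]); q=proj(f,(.5216,-.4353,.082));print(q)
for t in (80,90,95):
  k,a=topmask(f["img"],*q,45,t); c=circ(worldpts(f,k,.082)); print(a,c)
plan((*c[0],.05))
E
```

```text
clock: 18.85
position: [0.5188, -0.4378, 0.2087]
tool_rot: [3.108, 1.569, 1.97]
force: [0.5, 0.7, -0.2]
grip_width: 0.0853
[326.1558 185.4102]
3344.71875 (array([ 0.5199, -0.4298]), np.float64(0.03216753375379222), (0.5194420166015625, -0.42884637451171875, 0.03609910583496094))
3287.78125 (array([ 0.5216, -0.4329]), np.float64(0.030731716368393378), (0.5211629028320313, -0.4325564270019531, 0.032073043823242185))
3273.8125 (array([ 0.5216, -0.433 ]), np.float64(0.030630050296773684), (0.5213515014648438, -0.43278500366210937, 0.03177741622924805))
t 18.9 pos [ 0.5193 -0.4373  0.209 ] jaw 24.84 w 0.0855 q7 0.7806588867584894 F [ 0.4264 -0.3107  0.7309]
tool x dev from down [-0.0002  0.0011 -1.    ]
turn 0 shift before turn [159.    3.9  -2.8] after [159.    3.9  -2.8]
```

View pics/l.png

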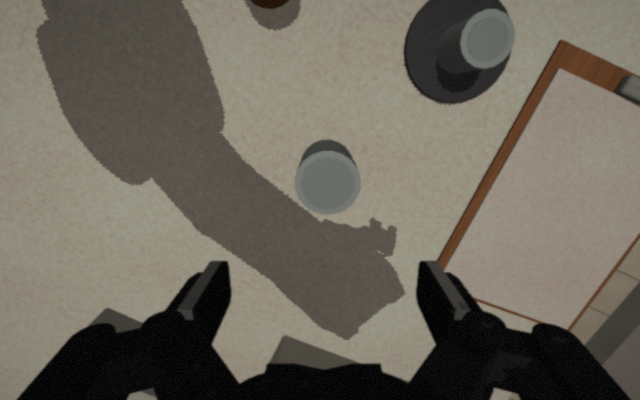

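```bash
python3 -m pendant '[[20,4,-2.5,0],[40,0,0,0],[40,0,0,0],[35,0,0,0],[17,0,0,0],[10,0,0,0],[0,0,0,0]]'
python3 - <<'E'
from m import *
plan((.5216,-.4333,.046))
E
python3 -m pendant '[[0,0,0,0],[0,0,0,0],[0,0,0,0],[0,0,0,0],[0,0,0,0]]' -1 40; python3 -m pendant '[[-5,0,0,0],[-30,0,0,0],[-50,0,0,0],[-50,0,0,0],[-30,0,0,0],[0,0,0,0]]'
python3 - <<'E'
from m import *
plan((.5917,-.2653,.215))
f=grab_frame("wrist"); cv2.imwrite("pics/n.png",f["img"][:,:,::-1])
E
```

```text
clock: 19.77
position: [0.5217, -0.4345, 0.0474]
tool_rot: [1.444, 1.571, 0.306]
force: [0.5, 0.0, -0.1]
grip_width: 0.0853
t 19.77 pos [ 0.5217 -0.4345  0.0474] jaw 24.78 w 0.0853 q7 0.6923489769906306 F [ 0.5128  0.0019 -0.0786]
tool x dev from down [ 0.0001  0.     -1.    ]
turn 0 shift before turn [ 1.4  0.4 -1.1] after [ 1.4  0.4 -1.1]
clock: 20.4
position: [0.522, -0.4352, 0.0489]
tool_rot: [0.342, 1.569, -0.797]
force: [-2.1, 2.2, 8.2]
grip_width: 0.0599
clock: 21.15
position: [0.5224, -0.4353, 0.2154]
tool_rot: [0.467, 1.566, -0.672]
force: [-0.8, -0.7, -0.8]
grip_width: 0.0599
t 21.15 pos [ 0.5224 -0.4353  0.2154] jaw 24.75 w 0.0599 q7 0.7748481888242914 F [-0.8224 -0.7012 -0.8322]
tool x dev from down [ 0.0034 -0.0027 -1.    ]
turn 0 shift before turn [   0.2  134.1 -125.3] after [   0.2  134.1 -125.3]
```

View pics/n.png

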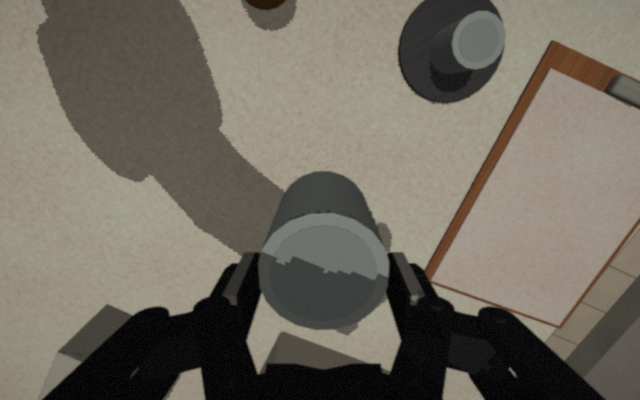

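```bash
python3 -m pendant '[[0,19,-17,0],[0,38,-36,0],[0,38,-36,0],[0,39,-36,0],[0,0,0,0],[0,0,0,0]]'
python3 - <<'E'
from m import *
plan((.5917,-.2653,.059))
f=grab_frame("wrist"); cv2.imwrite("pics/o.png",f["img"][:,:,::-1]); p=np.array(bot.observe()["position"]); z=p[2]-.0489
print([onz(f,*q,z+.082)[:2]-p[:2] for q in [(259,271),(389,271),(324,213),(324,329)]]); print(proj(f,(.5917,-.2653,.074)))
E
```

```text
clock: 21.95
position: [0.5902, -0.2654, 0.2114]
tool_rot: [-2.07, 1.569, 3.074]
force: [0.1, -0.4, -0.8]
grip_width: 0.0599
t 21.95 pos [ 0.5902 -0.2654  0.2114] jaw 24.76 w 0.0599 q7 0.4841603707887785 F [ 0.0676 -0.3908 -0.8488]
tool x dev from down [-0.0014  0.0001 -1.    ]
turn 0 shift before turn [152.4   1.6   0.6] after [152.4   1.6   0.6]
[array([-0.0277, -0.0079]), array([0.0267, 0.0172]), array([-0.0124,  0.0304]), array([ 0.013 , -0.0246])]
[323.9153 184.0408]
```

View pics/o.png

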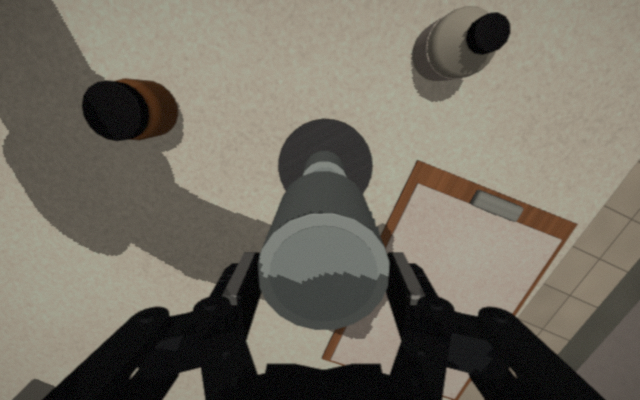

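```bash
python3 -m pendant '[[15,0.5,3,0],[25,0,0,0],[25,0,0,0],[10,0,0,0],[0,0,0,0]]'
python3 - <<'E'
from m import *
plan((.592,-.2678,.059))
for n in ("wrist","side"):
  f=grab_frame(n); cv2.imwrite(f"pics/p_{n}.png",f["img"][:,:,::-1] if n=="wrist" else cv2.resize(f["img"][60:200,240:440,::-1],None,fx=4,fy=4))
E
```

```text
clock: 22.62
position: [0.5921, -0.2679, 0.1366]
tool_rot: [-2.511, 1.57, 2.633]
force: [0.1, -0.1, 0.0]
grip_width: 0.0599
t 22.62 pos [ 0.5921 -0.2679  0.1366] jaw 24.74 w 0.0599 q7 0.4457133231416271 F [ 0.099  -0.0532  0.0394]
tool x dev from down [-0.001   0.0006 -1.    ]
turn 0 shift before turn [77.6  0.  -0. ] after [77.6  0.  -0. ]
```

View pics/p_side.png

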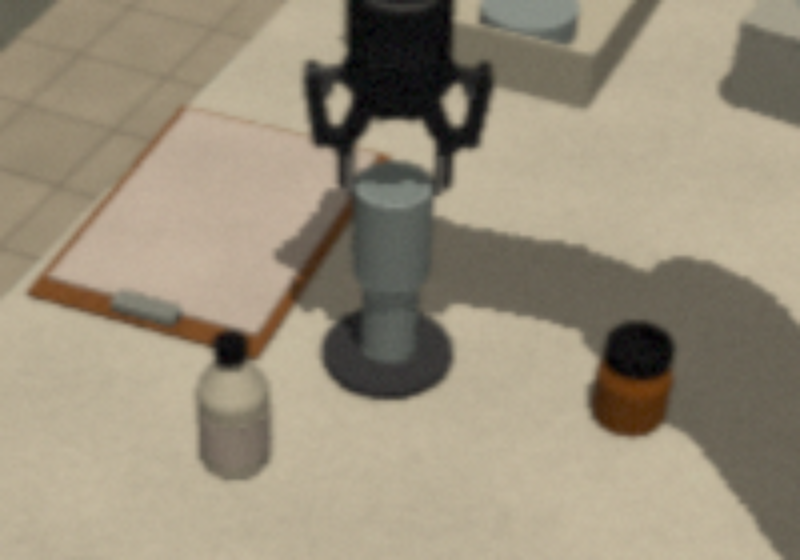

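View pics/p_wrist.png

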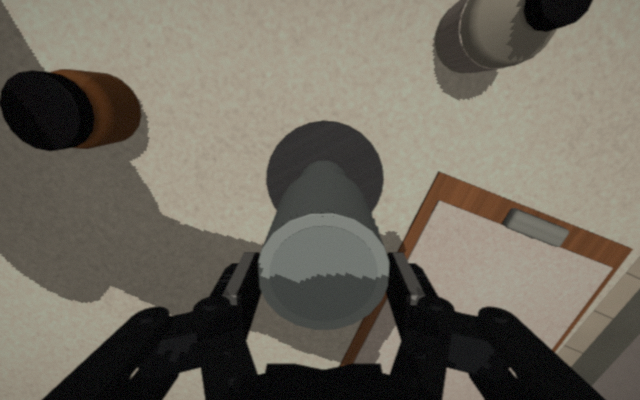

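Both views show the large beaker centred over the medium one: in the side crop, axes at x≈392 and ≈389, which is under 2 mm. Lowering slowly.

```bash
python3 -m pendant '[[8,0,0,0],[8,0,0,0],[8,0,0,0],[0,0,0,0]]'; python3 -m pendant '[[12,0,0,0],[14,0,0,0],[14,0,0,0],[7,0,0,0],[3,0,0,0],[0,0,0,0]]'
```

```text
clock: 23.22
position: [0.5921, -0.2674, 0.1125]
tool_rot: [-2.431, 1.57, 2.714]
force: [0.0, 0.1, -0.3]
grip_width: 0.0602
clock: 23.98
position: [0.5926, -0.2676, 0.0633]
tool_rot: [1.602, 1.571, 0.463]
force: [-0.4, -0.5, -1.2]
grip_width: 0.0596
```

```bash
python3 -m pendant '[[2,0,0,0],[0.5,0,0,0],[0,0,0,0]]'
```

```text
clock: 24.35
position: [0.5925, -0.2676, 0.0609]
tool_rot: [0.734, 1.571, -0.404]
force: [-0.2, -0.4, -0.6]
grip_width: 0.0597
```

```bash
python3 -m pendant '[[1,0,0,0],[0.5,0,0,0],[0,0,0,0]]';python3 -m pendant '[[0.6,0,0,0],[0,0,0,0]]'
```

```text
clock: 24.72
position: [0.5924, -0.2675, 0.0592]
tool_rot: [-2.676, 1.571, 2.469]
force: [0.4, -0.7, -0.3]
grip_width: 0.0602
clock: 24.98
position: [0.5925, -0.2675, 0.0591]
tool_rot: [0.134, 1.571, -1.005]
force: [-2.4, 1.0, 5.0]
grip_width: 0.06
```

Contact with the plate; releasing.

```bash
python3 -m pendant '[[0,0,0,0],[0,0,0,0],[0,0,0,0],[0,0,0,0]]' 1; python3 -m pendant '[[-20,0,0,0],[-45,0,0,0],[-50,0,0,0],[-45,0,0,0],[0,0,0,0]]'
python3 - <<'E'
from m import *
f=grab_frame("wrist"); cv2.imwrite("pics/q.png",f["img"][:,:,::-1])
k,a=topmask(f["img"],*proj(f,(.592,-.265,.092)),45,95); print(a,circ(worldpts(f,k,.092)))
plan((.5,.1,.2)); plan((.3918,.2846,0.2),0)
print(bot.observe()["qpos"])
E
```

```text
clock: 25.48
position: [0.5924, -0.2676, 0.0586]
tool_rot: [-2.433, 1.571, 2.711]
force: [-0.1, 0.5, 0.0]
grip_width: 0.0856
clock: 26.1
position: [0.5941, -0.2679, 0.2237]
tool_rot: [0.749, 1.564, -0.39]
force: [0.2, 0.6, -1.1]
grip_width: 0.0854
3162.65625 (array([ 0.592 , -0.2655]), np.float64(0.030547983573766976), (0.5914918823242188, -0.266513427734375, 0.032004566192626954))
t 26.15 pos [ 0.5931 -0.2677  0.2213] jaw 24.76 w 0.0853 q7 0.49003255740191654 F [-0.0317 -0.9123 -1.1969]
tool x dev from down [ 0.0031 -0.0015 -1.    ]
turn 0 shift before turn [  20.4   69.4 -373. ] after [  20.4   69.4 -373. ]
t 26.15 pos [ 0.5931 -0.2677  0.2213] jaw 24.76 w 0.0853 q7 0.49003255740191654 F [-0.0317 -0.9123 -1.1969]
tool x dev from down [ 0.0031 -0.0015 -1.    ]
turn 24.8 shift before turn [  19.8   48.5 -585.9] after [  19.8 -201.4 -552.4]
[ 0.6975  0.604  -0.5759  1.4957  0.348   1.1416  0.49  ]
```

View pics/q.png

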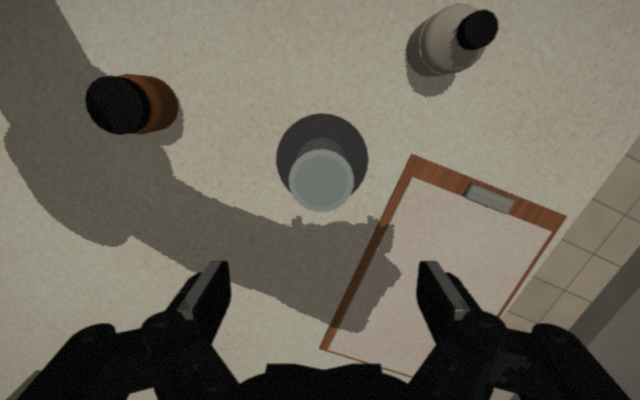

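The large beaker covers the others at (322,181), with its centre at (0.592,-0.2655). Now the small pot.

```bash
python3 -m pendant '[[0,2,-26,0],[0,5,-54,0],[0,5,-54,0],[0,5,-54,0],[0,5,-54,0],[0,5,-54,0],[0,5,-54,0],[0,5,-54,0],[0,5,-54,0],[0,5,-54,0],[0,3,-54,0],[0,0,-20,0]]' 0.5
python3 -m pendant '[[0,0,0,9],[0,0,0,9],[0,0,0,6.8],[0,0,0,0]]'
python3 - <<'E'
from m import *
f=grab_frame("wrist"); cv2.imwrite("pics/r.png",f["img"][:,:,::-1]); q=proj(f,(.3915,.2846,.05));print(q)
plan((.3915,.2846,.02),0);print(bot.observe()["qpos"])
E
```

```text
clock: 27.65
position: [0.3904, 0.288, 0.2185]
tool_rot: [-2.354, 1.57, 2.794]
force: [0.0, -1.0, -0.7]
grip_width: 0.0645
clock: 28.15
position: [0.392, 0.2853, 0.2184]
tool_rot: [-0.75, 1.57, -2.321]
force: [-0.1, -0.5, -0.3]
grip_width: 0.064
[322.6181 176.6745]
t 28.2 pos [0.3921 0.2854 0.2185] jaw 0.14 w 0.0638 q7 -1.0146435943969574 F [ 0.9019 -0.2336  0.7358]
tool x dev from down [-0.0005 -0.0005 -1.    ]
turn 0.1 shift before turn [198.5  -0.5   0.7] after [198.5  -0.5   0.7]
[-0.2059  0.3519 -0.685   1.9221  0.2693  0.9605 -1.0146]
```

View pics/r.png

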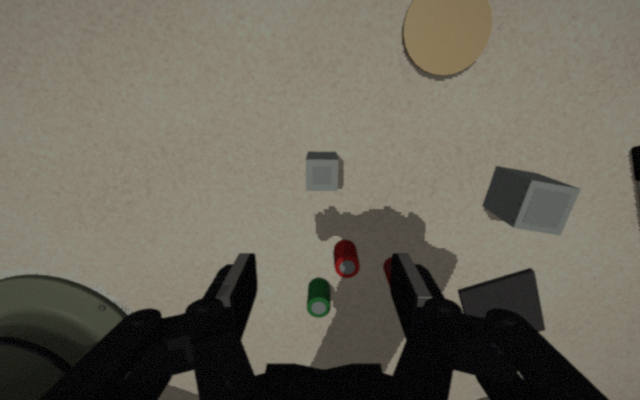

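```bash
python3 - <<'E'
from m import *
f=grab_frame("wrist"); im=f["img"]
print(im[175,300:346].tolist()); print(im[145:196,323].tolist())
for t,d in ((115,13),(120,13),(125,13)):
  k,a=topmask(im,323,174,26,t,d); P=worldpts(f,k,.05); print(a,sq(P))
E
```

```text
[[143, 137, 122], [144, 137, 122], [142, 136, 121], [141, 134, 118], [138, 131, 116], [129, 124, 112], [113, 116, 108], [108, 112, 106], [107, 111, 105], [107, 111, 106], [107, 110, 104], [107, 111, 106], [100, 105, 101], [99, 104, 98], [98, 102, 97], [98, 102, 98], [98, 103, 97], [96, 101, 96], [97, 102, 98], [99, 103, 98], [96, 101, 96], [101, 104, 100], [98, 102, 97], [100, 103, 99], [97, 100, 97], [97, 102, 99], [95, 100, 96], [100, 103, 98], [100, 103, 97], [98, 101, 98], [100, 104, 99], [104, 108, 102], [104, 107, 103], [107, 111, 104], [107, 110, 104], [109, 112, 107], [106, 111, 105], [102, 104, 97], [91, 89, 81], [82, 78, 68], [77, 73, 64], [81, 75, 67], [87, 81, 71], [112, 105, 93], [136, 129, 115], [142, 135, 119]]
[[140, 133, 117], [144, 136, 122], [142, 135, 120], [143, 140, 124], [143, 139, 124], [139, 135, 120], [116, 113, 100], [76, 76, 70], [56, 57, 54], [56, 56, 54], [57, 59, 55], [54, 56, 52], [57, 58, 55], [59, 60, 56], [78, 79, 76], [102, 105, 100], [108, 112, 106], [109, 112, 108], [111, 114, 110], [110, 113, 108], [107, 110, 106], [102, 106, 101], [101, 104, 98], [99, 103, 98], [98, 102, 97], [100, 105, 101], [99, 102, 98], [99, 104, 99], [99, 103, 98], [98, 101, 98], [100, 103, 99], [97, 102, 97], [100, 104, 99], [98, 100, 96], [99, 102, 97], [97, 99, 94], [99, 102, 97], [97, 101, 94], [99, 104, 97], [99, 105, 100], [107, 110, 105], [109, 113, 107], [107, 112, 105], [107, 111, 104], [110, 112, 106], [116, 117, 110], [134, 128, 114], [138, 131, 115], [141, 134, 118], [143, 136, 121], [143, 137, 121]]
29.09375 (array([0.3826, 0.2781]), array([24.307 , 47.1983]), 47.00074005126953)
7.3125 (array([0.3733, 0.2869]), array([31.3775,  1.006 ]), 88.63481903076172)
0.6875 (array([0.3732, 0.2942]), array([2.9412, 0.5247]), 89.18390655517578)
```

```bash
python3 - <<'E'
from m import *
f=grab_frame("wrist"); im=f["img"]
for t,d in ((80,13),(85,13),(90,13)):
  k,a=topmask(im,323,174,26,t,d); P=worldpts(f,k,.05); print(a,sq(P),P.mean(0))
c=sq(P)[0]; plan((*c,.02))
E
```

```text
1288.6875 (array([0.3916, 0.2905]), array([37.5365, 43.0285]), 0.510513961315155) [0.3918 0.2902]
1042.34375 (array([0.3908, 0.2906]), array([43.0161, 36.1019]), 89.36194610595703) [0.3901 0.2957]
1019.65625 (array([0.3905, 0.2906]), array([43.0161, 35.4721]), 89.36194610595703) [0.3899 0.2956]
t 28.3 pos [0.3923 0.2854 0.2186] jaw 0.12 w 0.0641 q7 -1.014769594140729 F [-0.5955 -0.3181  0.9118]
tool x dev from down [-0.0004 -0.0002 -1.    ]
turn 0 shift before turn [198.6  -1.7  -5.3] after [198.6  -1.7  -5.3]
```

```bash
python3 - <<'E'
from m import *
f=grab_frame("wrist"); im=f["img"].astype(float); d=im[...,0]-im[...,2]
# lower edge (plastic->bench) per column, left edge per row, subpixel at threshold 12
L=[]
for u in range(309,336):
    c=d[180:197,u]; i=np.where(c>12)[0][0]; L.append((u,180+i-1+(12-c[i-1])/(c[i]-c[i-1])))
M=[]
for v in range(163,188):
    c=d[v,298:315][::-1]; i=np.where(c>12)[0][0]; M.append((314-(i-1+(12-c[i-1])/(c[i]-c[i-1])),v))
W=worldpts(f,L,.05); V=worldpts(f,M,.05)
a=np.polyfit(W[:,0],W[:,1],1); b=np.polyfit(V[:,1],V[:,0],1)
print(a,np.degrees(np.arctan(a[0])),b,-np.degrees(np.arctan(b[0])), W[:,1].mean(),V[:,0].mean())
for p in [(305.3,174.8),(337.7,174.8),(322,159),(322,190.5)]: print(onz(f,*p,.05))
E
```

```text
[-0.0085  0.2727] -0.48605720942027825 [0.0033 0.3722] -0.19124108860657985 0.26936927940584493 0.3732043397146759
[0.3734 0.2867 0.05  ]
[0.4077 0.2868 0.05  ]
[0.3911 0.3036 0.05  ]
[0.3911 0.2695 0.05  ]
```

```bash
python3 -m pendant '[[20,-2,-1,0],[45,0,0,0],[45,0,0,0],[45,0,0,0],[28,0,0,0],[15,0,0,0],[0,0,0,0]]'
python3 - <<'E'
from m import *
plan((.3904,.2864,.02),0)
E
python3 -m pendant '[[0,0,0,0],[0,0,0,0],[0,0,0,0],[0,0,0,0],[0,0,0,0]]' -1 40; python3 -m pendant '[[-5,0,0,0],[-30,0,0,0],[-50,0,0,0],[-50,0,0,0],[-30,0,0,0],[0,0,0,0]]'
python3 - <<'E'
from m import *
plan((.638,.082,.19),20.2)
f=grab_frame("wrist"); cv2.imwrite("pics/s.png",f["img"][:,:,::-1])
E
```

```text
clock: 29.22
position: [0.3902, 0.2865, 0.0204]
tool_rot: [-1.074, 1.57, -2.644]
force: [-0.0, 0.2, -0.0]
grip_width: 0.0642
t 29.23 pos [0.3902 0.2865 0.0204] jaw 0.01 w 0.0642 q7 -1.296552335173299 F [-0.0231  0.2324 -0.0248]
tool x dev from down [-0.0008 -0.0005 -1.    ]
turn 0.0 shift before turn [0.4 0.2 0.1] after [0.4 0.2 0.1]
clock: 29.85
position: [0.391, 0.2869, 0.0218]
tool_rot: [2.161, 1.569, 0.589]
force: [-2.4, -0.1, 8.4]
grip_width: 0.0327
clock: 30.6
position: [0.3914, 0.287, 0.1882]
tool_rot: [2.053, 1.566, 0.481]
force: [-0.8, -0.7, -0.8]
grip_width: 0.0327
t 30.6 pos [0.3914 0.287  0.1882] jaw -0.07 w 0.0327 q7 -1.066272592239198 F [-0.7918 -0.6927 -0.7752]
tool x dev from down [ 0.0038  0.002  -1.    ]
turn -20.3 shift before turn [ -1.3 246.9 204.7] after [ -1.3 160.7 277.5]
```

View pics/s.png

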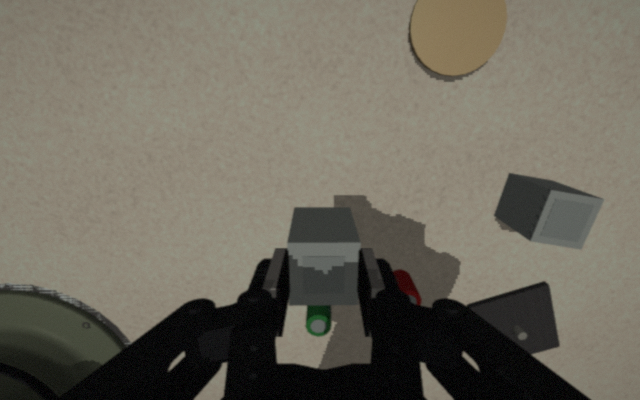

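```bash
python3 -m pendant '[[0,0,0,-7],[0,0,0,-7],[0,0,0,-6.3],[0,13,23,0],[0,29,51,0],[0,29,51,0],[0,29,51,0],[0,29,51,0],[0,22,38,0],[0,9,13,0],[0,0,0,0],[0,0,0,0]]'
python3 - <<'E'
from m import *
plan((.638,.082,.0318),20.2)
f=grab_frame("wrist"); cv2.imwrite("pics/t.png",f["img"][:,:,::-1]); p=np.array(bot.observe()["position"]); z=p[2]-.0218
print([onz(f,*q,z+.05)[:2]-p[:2] for q in [(288,273),(359,273),(323,242),(323,305)]]); print(proj(f,(.638,.082,.025)))
E
```

```text
clock: 32.15
position: [0.6357, 0.0826, 0.1855]
tool_rot: [-2.489, 1.57, 2.579]
force: [1.2, 0.1, 0.1]
grip_width: 0.0324
t 32.15 pos [0.6357 0.0826 0.1855] jaw 20.37 w 0.0324 q7 -0.20573147111700285 F [1.1911 0.1341 0.1471]
tool x dev from down [-0.0007  0.0004 -1.    ]
turn 0.2 shift before turn [153.7   2.    1.5] after [153.7   2.    1.5]
[array([-0.0154, -0.0055]), array([0.0164, 0.0063]), array([-0.0054,  0.0155]), array([ 0.0065, -0.0165])]
[324.4127 179.1264]
```

View pics/t.png

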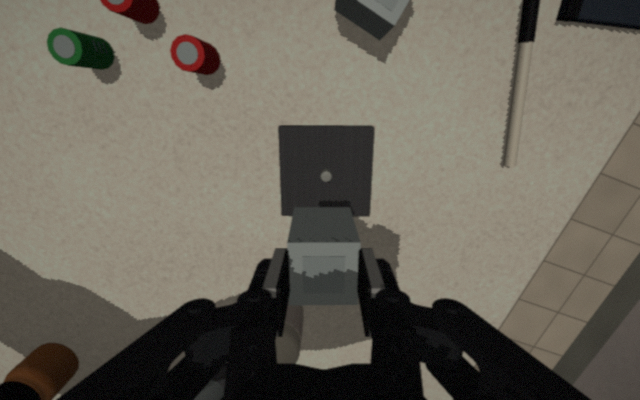

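```bash
python3 - <<'E'
from m import *
f=grab_frame("wrist"); im=f["img"]
c,o=seg(im,326,176,14,0); m=((c.min(2)>85)).astype(np.uint8); cs,_=cv2.findContours(m,0,1); k=max(cs,key=cv2.contourArea); M=cv2.moments(k)
q=up([M["m10"]/M["m00"],M["m01"]/M["m00"]],o); print(q,cv2.contourArea(k)/16,onz(f,*q,.025))
for p in [(279,126),(374,126),(370,215),(280,214)]: print(onz(f,*p,.01))
E
```

```text
[325.4541 175.5229] 62.15625 [0.6379 0.0858 0.025 ]
[0.576  0.1148 0.01  ]
[0.6678 0.1489 0.01  ]
[0.7021 0.0573 0.01  ]
[0.607  0.0232 0.01  ]
```

```bash
python3 - <<'E'
from m import *
def blob(im,u,v,w,th,bright=True):
    c,o=seg(im,u,v,w,0); m=(c.min(2)>th).astype(np.uint8); cs,_=cv2.findContours(m,0,1)
    r=[]
    for k in cs:
        M=cv2.moments(k)
        if M["m00"]>8: r.append((up([M["m10"]/M["m00"],M["m01"]/M["m00"]],o).round(2).tolist(),M["m00"]/16))
    return r
fs,ft=grab_frame("side"),grab_frame("top")
s=cv2.imread("pics/a_side.png")[:,:,::-1]; t=cv2.imread("pics/a_top.png")[:,:,::-1]
for nm,f,im,(u,v) in [("sq side",fs,s,(270,212)),("sq top",ft,t,(287,163)),("rd side",fs,s,(337,145)),("rd top",ft,t,(422,181))]:
    for th in (85,95,105):
        r=blob(im,u,v,7,th); print(nm,th,[(q,round(a,1),onz(f,*q,.025)[:2]) for q,a in r])
k,a=darkmask(s,271,216,26,80); P=worldpts(fs,k,.01); print("side ssq",sq(P))
k,a=darkmask(s,337,149,20,80); P=worldpts(fs,k,.01); print("side srd",circ(P))
k,a=darkmask(t,288,164,32,100); print("top",sq(worldpts(ft,k,.01)))
cv2.imwrite("pics/u.png",cv2.resize(s[190:245,240:300,::-1],None,fx=8,fy=8))
E
```

```text
sq side 85 [([270.22, 210.69], 6.9, array([0.6375, 0.0866]))]
sq side 95 [([270.35, 210.64], 4.1, array([0.6373, 0.0863]))]
sq side 105 [([270.41, 210.63], 1.3, array([0.6371, 0.0862]))]
sq top 85 [([287.09, 163.25], 17.1, array([0.638 , 0.0835]))]
sq top 95 [([287.15, 163.34], 12.0, array([0.6378, 0.0833]))]
sq top 105 [([287.18, 163.4], 7.9, array([0.6376, 0.0832]))]
rd side 85 [([336.5, 143.29], 5.0, array([ 0.591 , -0.2602]))]
rd side 95 [([336.52, 143.14], 2.0, array([ 0.5912, -0.2609]))]
rd side 105 []
rd top 85 [([421.73, 181.1], 11.0, array([ 0.5914, -0.2642]))]
rd top 95 [([421.69, 181.15], 8.2, array([ 0.5913, -0.2641]))]
rd top 105 [([421.66, 181.1], 4.7, array([ 0.5914, -0.264 ]))]
side ssq (array([0.6354, 0.089 ]), array([ 97.6463, 101.3437]), 20.02926254272461)
side srd (array([ 0.5894, -0.2561]), np.float64(0.05395385762276136), (0.5896221313476563, -0.2559863739013672, 0.056068424224853516))
top (array([0.6382, 0.0819]), array([99.5791, 99.4848]), 20.197158813476562)
```

View pics/u.png

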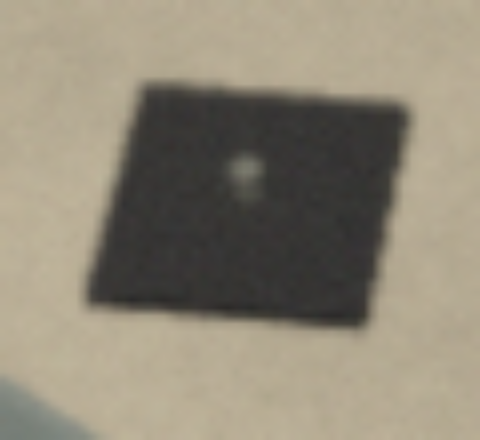

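Views put the stub at y = 0.0858 (wrist), 0.0864 (side) and 0.0834 (top). The top camera has read about 2 mm low in y throughout, so I'm taking (0.638, 0.0853).

```bash
python3 -m pendant '[[20,3,-2,0],[40,0,0,0],[40,0,0,0],[25,0,0,0],[13,0,0,0],[8,0,0,0],[0,0,0,0]]'
python3 - <<'E'
from m import *
plan((.6378,.0853,0.0318),20.3)
E
```

```text
clock: 33.22
position: [0.639, 0.0842, 0.0397]
tool_rot: [2.016, 1.571, 0.799]
force: [-0.5, 0.1, 0.9]
grip_width: 0.0325
t 33.23 pos [0.639  0.0842 0.0397] jaw 20.27 w 0.0325 q7 -0.3051229638516278 F [-0.4971  0.099   0.943 ]
tool x dev from down [ 0.0001  0.0001 -1.    ]
turn -0.0 shift before turn [ 7.9 -0.7 -1.5] after [ 7.9 -0.7 -1.5]
```

```bash
python3 -m pendant '[[3,-0.5,-1,0],[2,0,0,0],[1,0,0,0],[0.5,0,0,0],[0,0,0,0]]'; python3 -m pendant '[[0.7,0,0,0],[0.4,0,0,0],[0,0,0,0]]'
```

```text
clock: 33.85
position: [0.6382, 0.0848, 0.0333]
tool_rot: [1.42, 1.571, 0.202]
force: [0.2, 0.7, -0.2]
grip_width: 0.0327
clock: 34.22
position: [0.6381, 0.0848, 0.0321]
tool_rot: [1.314, 1.571, 0.097]
force: [-0.2, -0.1, 1.2]
grip_width: 0.0324
```

```bash
python3 -m pendant '[[0.5,0,0,0],[0,0,0,0]]'
```

```text
clock: 34.48
position: [0.6382, 0.0848, 0.032]
tool_rot: [0.696, 1.571, -0.521]
force: [-2.2, -1.3, 6.3]
grip_width: 0.0324
```

```bash
python3 -m pendant '[[0,0,0,0],[0,0,0,0],[0,0,0,0]]' 0.4; python3 -m pendant '[[-20,0,0,0],[-45,0,0,0],[-50,0,0,0],[-55,0,0,0],[0,0,0,0]]' 1
python3 - <<'E'
from m import *
f=grab_frame("wrist"); cv2.imwrite("pics/v.png",f["img"][:,:,::-1]); print(proj(f,(.638,.085,.06)))
plan((.6204,.2555,0.22),-10.5)
E
```

```text
clock: 34.85
position: [0.6381, 0.0848, 0.0315]
tool_rot: [-2.042, 1.571, 3.024]
force: [0.3, 0.7, 0.0]
grip_width: 0.0598
clock: 35.48
position: [0.6399, 0.0856, 0.2074]
tool_rot: [1.388, 1.563, 0.171]
force: [0.1, 0.2, -0.6]
grip_width: 0.0854
[319.4046 180.6752]
t 35.52 pos [0.6389 0.0851 0.2047] jaw 20.26 w 0.0855 q7 -0.20038108487351794 F [-0.2352  0.3119 -0.5883]
tool x dev from down [ 0.004   0.0004 -1.    ]
turn 30.8 shift before turn [ -15.3   41.7 -166.3] after [ -15.3  -49.2 -164.2]
```

View pics/v.png

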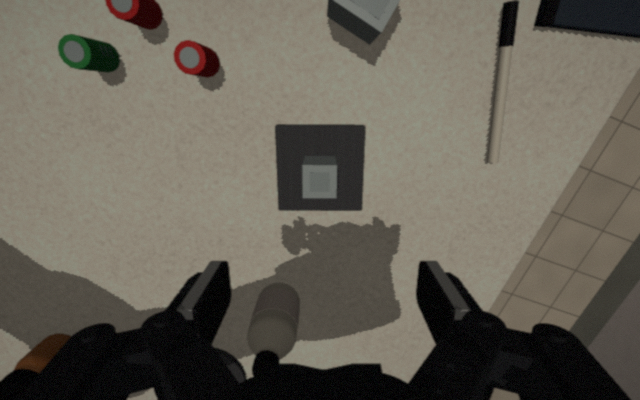

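The small pot sits aligned on the square stand at (319.5,181), predicted (319.4,180.7). Now the large pot.

```bash
python3 -m pendant '[[-7,6,-26,0],[-7,12,-47,0],[0,12,-47,0],[0,12,-46,0],[0,0,0,8],[0,0,0,8],[0,0,0,8],[0,0,0,6.8],[0,0,0,0],[0,0,0,0]]' 1
python3 - <<'E'
from m import *
f=grab_frame("wrist"); cv2.imwrite("pics/w.png",f["img"][:,:,::-1]); print(proj(f,(.6204,.2555,.07)))
plan((.6204,.2555,0.22),-10.5)
E
```

```text
clock: 36.78
position: [0.6198, 0.255, 0.2154]
tool_rot: [-1.05, 1.57, -2.802]
force: [1.4, 0.4, -0.0]
grip_width: 0.0854
[323.9885 181.0083]
t 36.83 pos [0.6198 0.255  0.2154] jaw -10.4 w 0.0852 q7 -0.9223606426547806 F [0.0834 0.4862 0.2762]
tool x dev from down [-0.0005 -0.0001 -1.    ]
turn 0.1 shift before turn [-4.6  0.5 -0.6] after [-4.6  0.5 -0.6]
```

View pics/w.png

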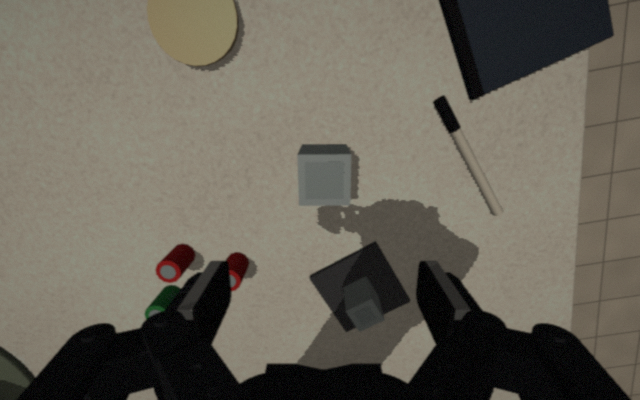

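```bash
python3 - <<'E'
from m import *
f=grab_frame("wrist"); im=f["img"].astype(float)
print(im[180,294:304].tolist(),im[180,346:358].tolist(),im[146:160,325].tolist(),im[200:210,325].tolist())
d=im[...,0]-im[...,2]
def edge(c,th=10):
    i=np.where(c>th)[0][0]; return i-1+(th-c[i-1])/(c[i]-c[i-1])
L=np.array([(u,198+edge(d[198:214,u])) for u in range(303,348)]); M=np.array([(306-edge(d[v,292:307][::-1]),v) for v in range(160,200)])
W=worldpts(f,L,.07); V=worldpts(f,M,.07)
print(np.degrees(np.arctan(np.polyfit(W[:,0],W[:,1],1)[0])),-np.degrees(np.arctan(np.polyfit(V[:,1],V[:,0],1)[0])),L[:,1].mean(),M[:,0].mean())
E
```

```text
[[143.0, 136.0, 120.0], [145.0, 138.0, 123.0], [142.0, 137.0, 123.0], [134.0, 131.0, 118.0], [119.0, 121.0, 113.0], [112.0, 115.0, 109.0], [111.0, 114.0, 108.0], [109.0, 113.0, 106.0], [109.0, 112.0, 107.0], [108.0, 111.0, 107.0]] [[111.0, 114.0, 108.0], [111.0, 115.0, 110.0], [111.0, 115.0, 109.0], [108.0, 111.0, 106.0], [101.0, 103.0, 96.0], [89.0, 85.0, 77.0], [84.0, 78.0, 69.0], [85.0, 81.0, 72.0], [85.0, 81.0, 73.0], [85.0, 80.0, 71.0], [81.0, 77.0, 69.0], [90.0, 84.0, 75.0]] [[55.0, 55.0, 51.0], [59.0, 60.0, 59.0], [52.0, 54.0, 51.0], [57.0, 60.0, 57.0], [51.0, 54.0, 50.0], [53.0, 55.0, 53.0], [56.0, 58.0, 55.0], [63.0, 65.0, 62.0], [83.0, 86.0, 83.0], [105.0, 110.0, 104.0], [111.0, 115.0, 108.0], [110.0, 114.0, 108.0], [110.0, 112.0, 109.0], [107.0, 110.0, 106.0]] [[110.0, 112.0, 107.0], [111.0, 114.0, 108.0], [109.0, 112.0, 107.0], [108.0, 111.0, 105.0], [110.0, 113.0, 108.0], [110.0, 110.0, 101.0], [91.0, 88.0, 78.0], [87.0, 83.0, 72.0], [85.0, 81.0, 72.0], [84.0, 78.0, 70.0]]
-10.71959767817408 -10.281553356367853 205.29231040564378 297.8020292207792
```

```bash
python3 -m pendant '[[20,0.5,-2,0],[45,0,0,0],[45,0,0,0],[35,0,0,0],[20,0,0,0],[12,0,0,0],[0,0,0,0]]'
python3 - <<'E'
from m import *
plan((.6207,.257,.038),-10.5)
E
python3 -m pendant '[[0,0,0,0],[0,0,0,0],[0,0,0,0],[0,0,0,0],[0,0,0,0]]' -1 40; python3 -m pendant '[[-5,0,0,0],[-30,0,0,0],[-50,0,0,0],[-50,0,0,0],[-30,0,0,0],[0,0,0,0]]'
python3 - <<'E'
from m import *
plan((.638,.085,.21),20.3)
f=grab_frame("wrist"); cv2.imwrite("pics/x.png",f["img"][:,:,::-1])
E
```

```text
clock: 37.75
position: [0.6208, 0.257, 0.0384]
tool_rot: [-1.409, 1.571, 3.12]
force: [-0.8, 0.8, 0.6]
grip_width: 0.0855
t 37.75 pos [0.6208 0.257  0.0384] jaw -10.53 w 0.0855 q7 -1.0168941174420103 F [-0.7853  0.8027  0.564 ]
tool x dev from down [-0.0003  0.     -1.    ]
turn -0.0 shift before turn [ 0.4 -0.1  0.1] after [ 0.4 -0.1  0.1]
clock: 38.38
position: [0.6214, 0.2573, 0.0399]
tool_rot: [2.153, 1.569, 0.398]
force: [-2.5, -1.3, 8.0]
grip_width: 0.0507
clock: 39.12
position: [0.6218, 0.2575, 0.2066]
tool_rot: [2.147, 1.566, 0.392]
force: [1.2, -1.2, -0.3]
grip_width: 0.0506
t 39.12 pos [0.6218 0.2575 0.2066] jaw -10.55 w 0.0506 q7 -0.9321704461272973 F [ 1.2159 -1.1533 -0.2976]
tool x dev from down [ 0.004   0.0017 -1.    ]
turn -30.9 shift before turn [ -3.6  47.5 166.6] after [ -3.6 -44.7 167.3]
```

View pics/x.png

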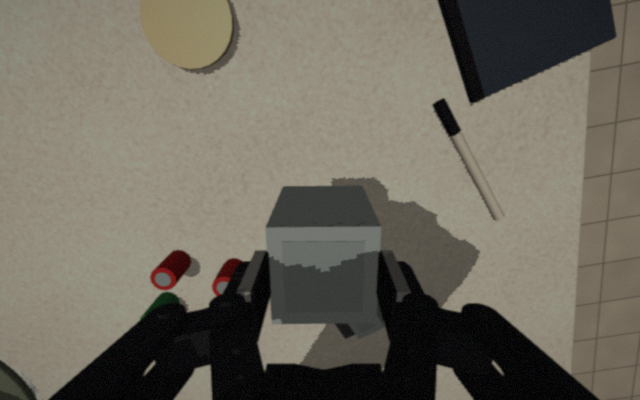

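```bash
python3 -m pendant '[[0,0,0,-8],[0,0,0,-8],[0,0,0,-8],[0,0,0,-6.9],[0,-6,23,0],[0,-13,48,0],[0,-13,48,0],[0,-13,48,0],[0,0,0,0],[0,0,0,0]]'
python3 - <<'E'
from m import *
plan((.638,.085,.05),20.3)
f=grab_frame("wrist"); cv2.imwrite("pics/y.png",f["img"][:,:,::-1]); p=np.array(bot.observe()["position"]); z=p[2]-.0399
print([onz(f,*q,z+.07)[:2]-p[:2] for q in [(266,274.5),(381,274.5),(323.5,225),(323.5,324)]]); print(proj(f,(.638,.085,.06)))
E
```

```text
clock: 40.42
position: [0.6364, 0.0851, 0.2029]
tool_rot: [-2.237, 1.57, 2.831]
force: [-0.3, 0.1, -0.2]
grip_width: 0.0504
t 40.42 pos [0.6364 0.0851 0.2029] jaw 20.37 w 0.0504 q7 -0.20187029343518265 F [-0.3058  0.1355 -0.1828]
tool x dev from down [-0.0012  0.0004 -1.    ]
turn 0.1 shift before turn [152.9   1.7   0.7] after [152.9   1.7   0.7]
[array([-0.0249, -0.0096]), array([0.026 , 0.0094]), array([-0.0083,  0.0235]), array([ 0.0103, -0.0264])]
[324.1417 182.8058]
```

View pics/y.png

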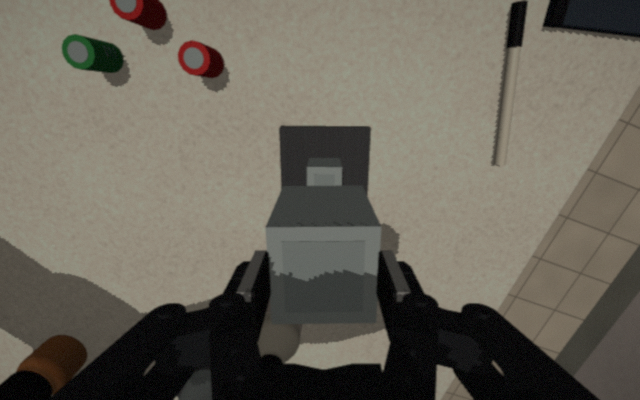

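```bash
python3 -m pendant '[[15,1,0,0],[30,0,0,0],[25,0,0,0],[10,0,0,0],[0,0,0,0]]'
python3 - <<'E'
from m import *
plan((.6375,.0853,.05),20.3)
f=grab_frame("side"); cv2.imwrite("pics/z.png",cv2.resize(f["img"][130:250,200:350,::-1],None,fx=5,fy=5))
E
```

```text
clock: 41.1
position: [0.6374, 0.0856, 0.123]
tool_rot: [-2.044, 1.57, 3.025]
force: [-0.3, 0.1, -0.9]
grip_width: 0.0503
t 41.1 pos [0.6374 0.0856 0.123 ] jaw 20.41 w 0.0503 q7 -0.2524676264913882 F [-0.3083  0.0655 -0.8733]
tool x dev from down [-0.0011  0.0001 -1.    ]
turn 0.1 shift before turn [73.   0.1  0.3] after [73.   0.1  0.3]
```

View pics/z.png

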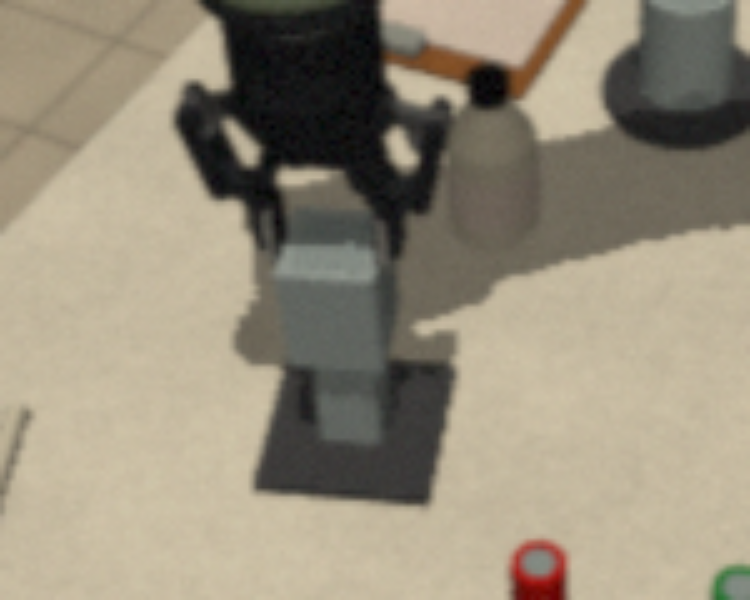

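The side view shows the large pot above the small one with sides parallel and an offset of at most about 2.5 mm. Clearance is 6.5 mm, so I'm lowering slowly.

```bash
python3 -m pendant '[[8,0,0,0],[10,0,0,0],[10,0,0,0],[4,0,0,0],[0,0,0,0]]'; python3 -m pendant '[[8,0,0,0],[10,0,0,0],[10,0,0,0],[5,0,0,0],[2,0,0,0],[0,0,0,0]]'
```

```text
clock: 41.78
position: [0.6376, 0.0851, 0.0913]
tool_rot: [-2.053, 1.57, 3.015]
force: [0.3, -0.2, -1.1]
grip_width: 0.0508
clock: 42.52
position: [0.6378, 0.0851, 0.0566]
tool_rot: [2.3, 1.571, 1.084]
force: [1.1, 0.4, -0.4]
grip_width: 0.0504
```

```bash
python3 -m pendant '[[3,0,0,0],[2,0,0,0],[1,0,0,0],[0,0,0,0]]';python3 -m pendant '[[0.5,0,0,0],[0,0,0,0]]'
```

```text
clock: 43.02
position: [0.6377, 0.085, 0.0505]
tool_rot: [-1.837, 1.571, -3.052]
force: [0.4, 1.0, -1.4]
grip_width: 0.0507
clock: 43.28
position: [0.6378, 0.0851, 0.0501]
tool_rot: [1.902, 1.571, 0.687]
force: [0.4, -0.3, -0.5]
grip_width: 0.0504
```

```bash
python3 -m pendant '[[0.5,0,0,0],[0,0,0,0]]'
```

```text
clock: 43.52
position: [0.6378, 0.0851, 0.0499]
tool_rot: [0.76, 1.571, -0.456]
force: [-1.7, -0.1, 4.1]
grip_width: 0.0506
```

```bash
python3 -m pendant '[[0,0,0,0],[0,0,0,0],[0,0,0,0],[0,0,0,0]]' 1; python3 -m pendant '[[-20,0,0,0],[-45,0,0,0],[-50,0,0,0],[-45,0,0,0],[0,0,0,0]]'; python3 -m pendant '[[0,-20,0,0],[0,-50,0,0],[0,-55,0,0],[0,-55,0,0],[0,-50,0,0],[0,0,0,0],[0,0,0,0]]'
python3 - <<'E'
from m import *
for n in ("top","side"):
  f=grab_frame(n); cv2.imwrite(f"pics/fin_{n}.png",f["img"][:,:,::-1])
  for X in [(.638,.085,.08),(.592,-.2655,.092),(.638,.085,.01),(.592,-.2655,.01)]: print(n,proj(f,X))
f=grab_frame("top")
k,a=topmask(f["img"],*proj(f,(.638,.085,.08)),18,111,12); print(a,sq(worldpts(f,k,.08)))
k,a=topmask(f["img"],*proj(f,(.592,-.2655,.092)),18,95); print(a,circ(worldpts(f,k,.092)))
print(bot.observe()["clock"],bot.observe()["position"])
E
```

```text
clock: 44.02
position: [0.6377, 0.0851, 0.0496]
tool_rot: [-2.562, 1.571, 2.505]
force: [0.9, 0.1, 0.4]
grip_width: 0.0856
clock: 44.65
position: [0.6392, 0.0858, 0.2145]
tool_rot: [1.377, 1.564, 0.162]
force: [0.1, -0.1, 0.8]
grip_width: 0.0854
clock: 45.52
position: [0.4227, 0.0051, 0.2101]
tool_rot: [1.115, 1.57, -0.101]
force: [0.3, 0.0, 0.7]
grip_width: 0.0854
top [284.9891 160.0321]
top [427.7588 177.8325]
top [286.8873 164.1012]
top [421.0886 181.5087]
side [268.6478 197.1597]
side [337.5315 126.0246]
side [270.8206 213.6488]
side [336.7637 145.7262]
449.5625 (array([0.6385, 0.0823]), array([54.5213, 54.261 ]), 20.472578048706055)
499.0625 (array([ 0.5918, -0.2678]), np.float64(0.031044713825434514), (0.5909156494140625, -0.2686381530761719, 0.03288082885742188))
45.675 [0.4228 0.0056 0.2096]
```

View pics/fin_top.png

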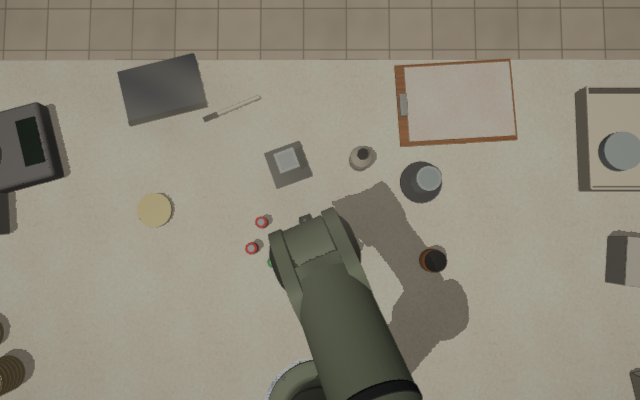

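View pics/fin_side.png

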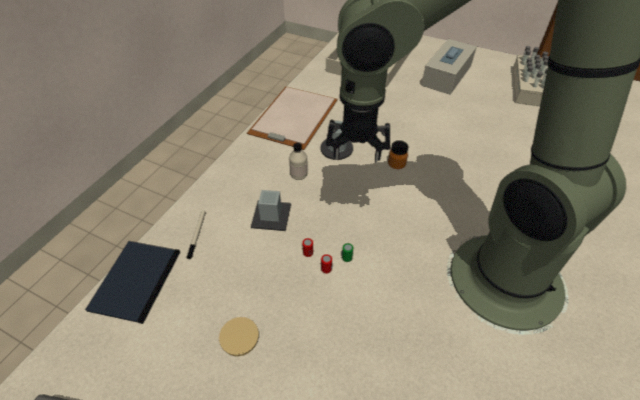

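The final views show both nests on their stands: pot at top-view (286,160), 20.5° against the stand's 20.2°, and large beaker at (428,178). The bottle, jar and dish are at their original pixels. Handing in.

```bash
python3 -m pendant '[[0,0,0,0],[0,0,0,0]]'; python3 -c "
from workcell import job_done
print(job_done())"
```

```text
clock: 45.92
position: [0.4222, 0.0053, 0.2094]
tool_rot: [-2.677, 1.57, 2.391]
force: [0.1, 0.7, 0.0]
grip_width: 0.0859
the job is handed in; nothing more can be done
None
```

I nested the small, medium and large beakers on the round stand, and the small and large pots on the square stand. Each piece was lowered until I felt the plate (4–7 N) before release. I handed the job in at about 46 s; no verdict is reported.

**Last checks:**
- **Beakers:** the wrist camera measured the small, medium and large centres within about 1.5 mm of each other, and about 2.5 mm from the stub as that camera saw it.
- **Pots:** the large pot's sides read 20.5° against the stand's 20.2°. Its centre came out within about 1 mm of the stand's in the top view. I did not measure the gap between the two pots after release; before lowering it was at most about 2.5 mm.
- **Rims:** at contact, the tool height put every rim within 1 mm of its plate.
- **Other items:** the bottle, jar and dish were at the same pixels as at the start, by eye. The arm was clear of everything at hand-in.

**What disagreed:**
- The cameras differed by 2–4 mm in y (top view lower than wrist), so the square stand's centre is a compromise between them.
- The large pot's top measured 54.5 mm in the last top view instead of 52 mm, probably because of edges in the mask.
- The arm hid the round stand in the final side view, so that view did not check the beakers.

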